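Load the filter cassette in the trigger clamp

ROBOT

A 6-joint arm with a two-finger parallel gripper is mounted at the origin on the work surface. World frame = base frame: x ahead of the robot, y to its left, z up, the work surface at z = 0. Lengths are in m, angles in rad, forces in N, time in s.
With the tool pointing down it reaches from about 0.4 to 0.825 m from the base axis. Payload 7 kg.
Tool frame: the origin (TCP) lies midway between the tips of the shut fingers; the grasp point (between the pads) lies 19 mm behind it; z points along the fingers, y is the line along which they close (so a half turn about z gives the same grasp; the last joint's range is limited). The gripper opens to 88 mm and grips with 3 to 60 N. Pads are 19 mm wide; open, the fingers measure 130 mm over their backs; the gripper's body (78 mm by 193 mm) begins 47 mm behind the grasp point.
Start: joints at [-0.915, 0.359, 0.012, 0, -1.224, -0.288], TCP at [0.243, -0.63, 0.227] pointing down, gripper open.
Joint ranges: [-3.07, 3.07], [-1.43, 2.12], [-1.02, 1.25], [-3.03, 1.67], [-3.05, -0], [-3.03, 3.03]. Speed limits (rad/s): [2.39, 2.39, 3.01, 3.14, 3.14, 3.14].

INTERFACE

Orientations are given as [roll, pitch, yaw] about the fixed x, y, z axes, in that order (R = Rz(yaw) Ry(pitch) Rx(roll)).
In Python, from station import arm gives the robot as it stands.
- The arm moves only by the tool servo_tool, never from a script. Its argument "deltas" is a list of rows, each a list of 7 numbers: the closure, from -1 (fully open) to 1 (shut), then the shift along the tool's x, y, z in mm, then the turn, a rotation vector about the tool's x, y, z in degrees. In form: [[gripper, x, y, z, ax, ay, az], ...]. A call has 1 to 20 rows; each row shifts and turns the commanded pose from where the row before left it, along the tool's axes as they then stand; what a row does not reach is not made up. A row lasts 1/12 s, in which the tool goes at most 41.7 mm and 7.16 degrees, less where a joint would pass 70% of its speed; a pose out of reach is approached as far as the arm can. A call is refused whole if a number of a shift passes 41.7 or a number of a turn 7.16, either way. A call with a gripper value outside its range is refused whole. The fingers move at their own pace and stop on an object; "squeeze" is the grip in N (left out, the last holds). Time passes only in rows, so rows that do not move let the fingers close. It gives the time, the measured TCP pose, the force, the opening and the grip force at its end, in the units of the state.
- arm.get_state(): the state, without advancing time (a new reading comes with each control period).
- arm.grab_frame(name): name is "side" or "top" or "wrist"; returns a dict with "color" (480x640x3 uint8, red, green, blue), "K" (3x3 intrinsics, pixels), "position" and "orientation" of the camera in the world. Camera axes: x right, y down, z forward; pixel columns grow to the right and rows downward; lengths in m; the calibration is good to about 2 mm. A picture is of the moment at which its call begins. There is no depth.
- arm.job_done(): hands the job in; it is judged then, once.
Trained networks look in a picture, given as the dict that the camera call returned (one of the last four; its "shot" number tells which), for a name from the list of things; names that differ only in an ending like _2 or _b are one class to them, and where a whole thing is asked for, a point or a joint stands for the part that bears it (a point fixed in the world has none). Each returns a list of dicts, best first, with "conf" (0 to 1); they miss things now and then, are a little off and sometimes report something else, mostly with a low value. They report only what shows in the picture. A call takes as long as a camera call.
- arm.recognise(query, picture): "at" ([x, y, z] in m, in the coordinates of the camera as it stood for that picture, good to about 4 mm: the middle of the surface that is visible of it).
The state is a dict: "t": time; "q": joint angles; "qd": joint speeds; "joint_efforts": joint torques, N m; "eef_pos": TCP position; "ee_rot": TCP orientation; "force": force on the tool from outside, world axes, zero at the start; "moment": the same for the moment, N m; "width": finger opening in m; "gripper_force": force on a finger pad.
Only numpy, scipy, OpenCV 4.12 (cv2) and the standard library are available. Lean on these libraries where they do the work, as an engineer would, in place of code of your own. Each camera call takes 0.05 s, during which the arm holds its last target. There are 200 camera calls.

TASK

Make up the microscope's filter cassette: set the grey cassette on the clamp's raised pedestal with its slots facing the robot, squeeze the orange trigger again and again until the jaws hold it tight, then slide every coloured filter slider that lies on the bench fully home into the slot of its own colour. Only then press the red release tab until the jaws have sprung open, and move the loaded cassette, kept level, squarely on to the middle of the narrow black-topped stand with all sliders still home. Leave the other things on the bench alone.

Things in the scene. Friction and masses are not known exactly. Their poses are not given: they have to be found in the camera images.
- pedestal_top (a point): centre of the aluminium pedestal's top (36 mm front to back, 90 mm wide, 45 mm above the bench), the narrow support between the clamp's jaws; fixed. Axes: x away from the robot (turned up to 0.12 rad), y along the clamp bar from the moving jaw (right) to the fixed jaw (left), z up. Fixed jaw's face at y = +70 mm; jaws reach 79 mm above the bench; a back stop at x = +34 mm, 70 mm high
- jaw (a joint): travel of the moving jaw towards the fixed jaw, in m (0 open: its orange pad's face at y = -88 mm from pedestal_top; at most 0.056). A spring (about 4 N) draws it open, a ratchet with 9 mm teeth holds it (at 0, 0.0085, 0.0175, 0.0265, 0.0355). Each squeeze of the trigger nearly to its stop, then let go, walks it one tooth on, until tight on the cassette at about 0.0355; it meets the cassette at about 0.030 and pushes it against the fixed jaw
- jaw_pad (a joint): how far the sprung pad on the moving jaw is pressed in, in m (0 free, at most 0.013; 0.9 N per mm). Tight with the trigger let go it reads about 0.0055 (0.0035 or more: the part is firmly held); further squeezes then add nothing
- trigger (a joint): travel of the clamp's trigger towards the fixed handle, in m (0 at rest, 0.020 fully squeezed); a spring returns it in about half a second. Needs 8 to 14 N when the jaw runs free, about 22 N for the last, tightening squeeze, which goes to about 0.016 or more; once tight it no longer goes all the way
- handle_face (a point): outer (left, +y) face of the fixed black upright handle, 134 mm above the bench (top at 157 mm), 24 mm wide along x, 16 mm thick along y. The orange trigger bar (24 mm wide, 12 mm thick, same height) stands right of it (-y), above the grey housing (top 96 mm): 49 mm over both outer faces at rest, 29 mm when fully squeezed. Axes as pedestal_top
- tab_top (a point): centre of the top of the red release tab (26 x 28 mm, 119 mm above the bench), 60 mm left of the handle. Pressed straight down its full 12 mm (about 8 to 12 N) and held there about 1.5 s it lifts the ratchet and the jaw springs back open; the tab springs up again
- stand_top (a point): centre of the black top (36 mm front to back, 90 mm wide, 60 mm above the bench) of the narrow white transfer stand, fixed. Axes: x roughly away from the robot, y left, z up
- cassette_rib (a point): grip point on the filter cassette's black rib handle (12 mm thick along x, 50 mm along y, 30 mm tall), 55 mm above the cassette's underside, 9 mm below the rib's top. The grey cassette is 56 mm (x) by 128 mm (y) by 34 mm without the rib, about 0.45 kg. Axes: x from its front face into its slots, z up
- cassette_base (a point): centre of the cassette's underside; axes as cassette_rib. Four slots side by side in the front (-x) face, a coloured mark above each mouth: red at y = -45 mm, yellow -15, green +15, blue +45. Each is 22 mm wide, 8 mm high, 48 mm deep; the mouth's centre is at x = -28 mm, 12 mm above the underside. A slider in its slot sticks out 57 mm in front
- red_fin (a point): grip fin of the red filter slider (absent in some starts): upright red plate 10 mm thick (x), 20 mm wide (y), 36 mm tall; this point is 24 mm above the slider's underside. Then along x: a 42 mm neck, a shoulder plate 27 mm wide, 12 mm tall (front face 52 mm from the fin's middle), a dark blade 40 mm long, 19 mm wide, 5 mm thick with a 13 x 3 mm nose. It lies flat, z up; 50 g
- red_tip (a point): tip of the red slider's blade, 92 mm ahead of the fin's middle and 2.5 mm above the underside; axes as the fin. Fully home it is 40 mm inside its slot (at x = +12 mm, z = 12 mm from cassette_base), the shoulder against the cassette
- yellow_fin (a point): grip fin of the yellow filter slider (absent in some starts): upright yellow plate 10 mm thick (x), 20 mm wide (y), 36 mm tall; this point is 24 mm above the slider's underside. Then along x: a 42 mm neck, a shoulder plate 27 mm wide, 12 mm tall (front face 52 mm from the fin's middle), a dark blade 40 mm long, 19 mm wide, 5 mm thick with a 13 x 3 mm nose. It lies flat, z up; 50 g
- yellow_tip (a point): tip of the yellow slider's blade, 92 mm ahead of the fin's middle and 2.5 mm above the underside; axes as the fin. Fully home it is 40 mm inside its slot (at x = +12 mm, z = 12 mm from cassette_base), the shoulder against the cassette
- green_fin (a point): grip fin of the green filter slider (absent in some starts): upright green plate 10 mm thick (x), 20 mm wide (y), 36 mm tall; this point is 24 mm above the slider's underside. Then along x: a 42 mm neck, a shoulder plate 27 mm wide, 12 mm tall (front face 52 mm from the fin's middle), a dark blade 40 mm long, 19 mm wide, 5 mm thick with a 13 x 3 mm nose. It lies flat, z up; 50 g
- green_tip (a point): tip of the green slider's blade, 92 mm ahead of the fin's middle and 2.5 mm above the underside; axes as the fin. Fully home it is 40 mm inside its slot (at x = +12 mm, z = 12 mm from cassette_base), the shoulder against the cassette
- blue_fin (a point): grip fin of the blue filter slider (absent in some starts): upright blue plate 10 mm thick (x), 20 mm wide (y), 36 mm tall; this point is 24 mm above the slider's underside. Then along x: a 42 mm neck, a shoulder plate 27 mm wide, 12 mm tall (front face 52 mm from the fin's middle), a dark blade 40 mm long, 19 mm wide, 5 mm thick with a 13 x 3 mm nose. It lies flat, z up; 50 g
- blue_tip (a point): tip of the blue slider's blade, 92 mm ahead of the fin's middle and 2.5 mm above the underside; axes as the fin. Fully home it is 40 mm inside its slot (at x = +12 mm, z = 12 mm from cassette_base), the shoulder against the cassette
- dish: clear shallow dish, 84 mm across, a bystander to be left alone; origin under its middle
- beaker: glass beaker, 85 mm tall, a bystander to be left alone; origin under its middle
- reagent: amber reagent bottle with blue cap, 95 mm tall, a bystander to be left alone; origin under its middle
- marker: black marker pen lying on the bench, a bystander to be left alone; origin under its middle
- vial: small amber vial, 60 mm tall, a bystander to be left alone; origin under its middle

How it is judged:
By the outcome, as a careful person would: the job done as asked, in the order asked, and still so for the second after the job is handed in, with the robot touching nothing.
Of red, yellow, green, blue only 2 to 3 are there at a start; the rules pass over those that are not, and their reading is None.
At some moment in a run one of red, yellow, green, blue may be knocked a few centimetres aside while the robot is not near it.
It also fails if it takes over 210 s, if anything falls off the work surface, if the arm or the gripper's body presses on something with over 40 N, if the wrist force passes 120 N, or if a joint passes its speed limit or range.

## Working session

There is one attempt and no reset: what is moved stays moved. The work goes in short steps, Python scripts to look and compute and a tool call to move; the robot and the scene stay as the last step left them, time stands still between calls to the robot, and variables do not carry over. Pictures are saved under pics/ and viewed, at most 14 in all, crops included, and the job is handed in when it is done.

Besides the shell and the picture viewer there is one more tool, called after ">>>" as name([rows], argument=value, ...), one row to a line, values as JSON. servo_tool: Moves the arm, as the interface text tells. Its arguments: {"type":"object","properties":{"deltas":{"type":"array","items":{"type":"array","items":{"type":"number"}}},"squeeze":{"type":"number"}},"required":["deltas"]}

```bash
ls; mkdir -p pics; cat > h.py <<'E'
import numpy as np, cv2, json
from scipy.spatial.transform import Rotation as R
from station import arm
def Rm(o):
    o=np.array(o,float)
    return o if o.shape==(3,3) else (R.from_euler('xyz',o).as_matrix() if o.size==3 else R.from_quat(o).as_matrix())
def grab(n,f=None):
    p=arm.grab_frame(n)
    if f: cv2.imwrite('pics/'+f,p['color'][:,:,::-1])
    return p
def w(p,c): return Rm(p['orientation'])@np.array(c)+np.array(p['position'])
def px(p,X):
    c=Rm(p['orientation']).T@(np.array(X)-np.array(p['position'])); u=np.array(p['K'])@c; return u[:2]/u[2]
def onz(p,uv,z):
    d=Rm(p['orientation'])@np.linalg.inv(np.array(p['K']))@np.array([uv[0],uv[1],1.]); o=np.array(p['position'])
    return o+d*(z-o[2])/d[2]
def find(p,q,k=2):
    return [(round(r['conf'],2),w(p,r['at']).round(4).tolist(),px(p,w(p,r['at'])).round(0).tolist()) for r in arm.recognise(q,p)[:k]]
E
python3 - <<'E'
from h import *
s=arm.get_state(); print(s)
for n in ('top','side'):
    p=grab(n,n+'0.png'); print(n,p['position'],p['orientation'],p['K'][0])
    for q in 'pedestal_top handle_face tab_top stand_top cassette_rib cassette_base red_fin red_tip yellow_fin yellow_tip green_fin green_tip blue_fin blue_tip dish beaker reagent marker vial'.split(): print(q,find(p,q))
E
```

```text
pics
{'t': 0.0, 'q': array([-9.14895682e-01,  3.59380568e-01,  1.10855298e-02, -3.62692714e-04,
       -1.22408219e+00, -2.88105845e-01]), 'qd': array([ 6.88879759e-05, -2.01091899e-04, -1.36142222e-03,  4.47090356e-04,
       -1.78058292e-03,  4.18020419e-04]), 'joint_efforts': array([ 3.63186173e-04, -5.82717276e+01,  2.93063056e+01,  6.99750915e+00,
        7.07254512e-03, -1.53140181e-04]), 'eef_pos': array([ 0.2425191 , -0.62942123,  0.22563611]), 'ee_rot': array([ 3.13998003e+00, -1.22332541e-04, -2.77392127e+00]), 'force': array([ 0.13230383, -0.38695259,  0.36617039]), 'moment': array([-0.00292794,  0.01336477,  0.01726572]), 'gripper_force': 0.0, 'width': 0.0874000652469132}
top [ 0.40253571 -0.0165067   1.29497833] [-3.01823594  0.00583207 -1.59171694] [566.5330669    0.         323.84244574]
pedestal_top [(0.79, [0.6359, 0.0231, 0.0482], [307.0, 196.0])]
handle_face [(0.59, [0.6387, 0.0229, 0.042], [307.0, 195.0])]
tab_top [(0.59, [0.6454, 0.1509, 0.1171], [246.0, 187.0])]
stand_top [(0.83, [0.5973, -0.2945, 0.0116], [447.0, 213.0])]
cassette_rib [(0.98, [0.4508, 0.2856, 0
[... 2038 characters left out ...]
3, -0.0077, 0.0065], [351.0, 274.0]), (0.52, [0.4686, -0.1529, 0.0039], [349.0, 244.0])]
blue_fin [(0.52, [0.4567, -0.0739, 0.0083], [353.0, 259.0])]
blue_tip [(0.41, [0.6034, 0.3693, 0.0592], [285.0, 369.0]), (0.27, [0.4601, -0.0747, 0.0091], [352.0, 259.0])]
dish [(0.76, [0.4302, 0.0919, 0.0104], [364.0, 298.0]), (0.21, [0.6524, -0.1529, 0.0602], [287.0, 226.0])]
beaker [(0.89, [0.417, -0.3377, 0.0603], [365.0, 197.0]), (0.21, [0.4681, -0.154, 0.0045], [349.0, 244.0])]
reagent [(0.73, [0.6028, 0.3686, 0.0557], [286.0, 370.0])]
marker [(0.58, [0.5267, -0.4543, 0.0141], [332.0, 190.0]), (0.49, [0.4704, -0.1541, 0.0045], [348.0, 243.0])]
vial [(0.78, [0.4395, 0.4191, 0.0464], [365.0, 398.0])]
```

```bash
python3 - <<'E'
import cv2
a=cv2.imread('pics/top0.png'); b=cv2.imread('pics/side0.png')
cv2.imwrite('pics/top0c.png',cv2.resize(a[150:330,100:500],None,fx=2,fy=2,interpolation=cv2.INTER_CUBIC))
cv2.imwrite('pics/side0c.png',cv2.resize(b[150:420,200:460],None,fx=2.2,fy=2.2,interpolation=cv2.INTER_CUBIC))
E
```

```text
(no output)
```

View pics/top0c.png

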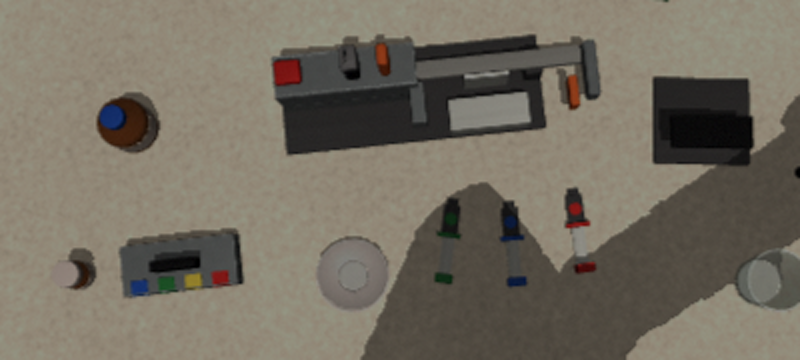

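View pics/side0c.png

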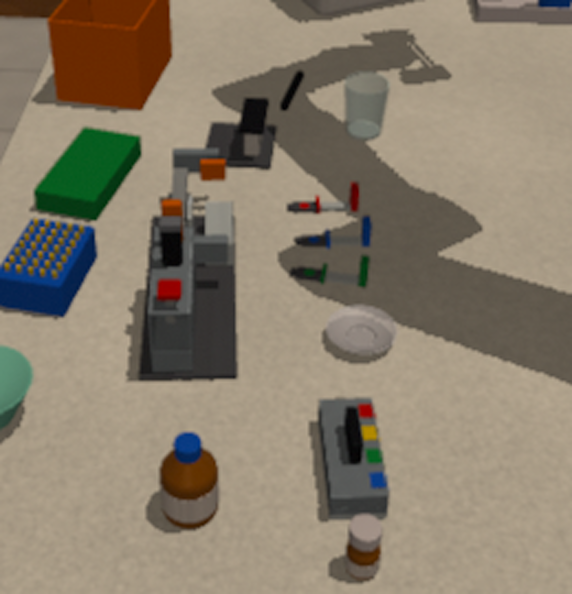

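The top view shows the cassette at crop (182,265) with its marks facing the robot, and green, blue and red sliders near (447,240), (513,243) and (578,230). The pedestal is at (490,112) and the stand top at (712,130). The side view agrees. There is no yellow slider.

```bash
cat >> h.py <<'E'
def go(x,y,z,yaw=None):
    """print tool-frame plan from the measured pose to the target (rotation first, then shift), yaw in deg"""
    s=arm.get_state(); r=R.from_euler('xyz',s['ee_rot']); 
    if yaw is None: yaw=np.degrees(s['ee_rot'][2])
    T=R.from_euler('xyz',[np.pi,0,np.radians(yaw)])
    rv=np.degrees((r.inv()*T).as_rotvec()); d=T.inv().apply(np.array([x,y,z])-s['eef_pos'])*1000
    print('rot',rv.round(2),'shift',d.round(1),'| n',int(np.ceil(abs(d).max()/38)))
E
python3 -c "
from h import *
go(.48,-.08,.36,-90)"
```

```text
rot [ -0.    -0.   -68.93] shift [-549.9 -237.3 -133.4] | n 15
```

>>> servo_tool([
  [-1,0,0,-33,0,0,-6.9],
  [-1,0,0,-33,0,0,-6.9],
  [-1,0,0,-33,0,0,-6.9],
  [-1,0,0,-33,0,0,-6.9],
  [-1,0,0,0,0,0,-6.9],
  [-1,0,0,0,0,0,-6.9],
  [-1,0,0,0,0,0,-6.9],
  [-1,0,0,0,0,0,-6.9],
  [-1,0,0,0,0,0,-6.9],
  [-1,0,0,0,0,0,-6.9],
])

```text
t: 2.83
eef_pos: [0.2427, -0.6298, 0.3586]
ee_rot: [-3.142, -0.0, -1.564]
force: [-0.2, -1.0, 0.4]
width: 0.0875
gripper_force: 0.0
```

>>> servo_tool([
  [-1,-28,-12,0,0,0,0],
  [-1,-28,-12,0,0,0,0],
  [-1,-28,-12,0,0,0,0],
  [-1,-28,-12,0,0,0,0],
  [-1,-28,-12,0,0,0,0],
  [-1,-28,-12,0,0,0,0],
  [-1,-28,-12,0,0,0,0],
  [-1,-28,-12,0,0,0,0],
  [-1,-28,-12,0,0,0,0],
  [-1,-28,-12,0,0,0,0],
  [-1,-28,-12,0,0,0,0],
  [-1,-28,-12,0,0,0,0],
  [-1,-28,-12,0,0,0,0],
  [-1,-28,-12,0,0,0,0],
  [-1,-28,-12,0,0,0,0],
  [-1,-28,-12,0,0,0,0],
  [-1,-28,-12,0,0,0,0],
  [-1,-28,-12,0,0,0,0],
  [-1,-28,-12,0,0,0,0],
  [-1,-18,-9,0,0,0,0],
])

```text
t: 4.5
eef_pos: [0.4795, -0.0773, 0.3588]
ee_rot: [-3.141, 0.0, -1.568]
force: [0.1, -0.3, 0.0]
width: 0.0879
gripper_force: 0.0
```

```bash
python3 - <<'E'
from h import *
s=arm.get_state(); print(s['t'],s['eef_pos'],s['ee_rot'])
p=grab('wrist','w1.png'); print(p['position'],p['orientation'],p['K'])
for q in 'pedestal_top handle_face tab_top stand_top red_fin red_tip green_fin green_tip blue_fin blue_tip dish'.split(): print(q,find(p,q))
E
```

```text
4.5 [ 0.47950546 -0.07732547  0.35877042] [-3.14087822e+00  4.27460203e-04 -1.56841404e+00]
[ 0.47941044 -0.14375194  0.51614864] [ 2.89414750e+00  2.04935219e-03 -3.13911049e+00] [[331.93681973   0.         318.56554305]
 [  0.         331.93681973 249.40186978]
 [  0.           0.           1.        ]]
pedestal_top [(0.58, [0.6303, -0.0483, 0.0426], [215.0, 233.0]), (0.48, [0.4736, -0.0156, 0.0037], [323.0, 249.0])]
handle_face [(0.81, [0.6318, -0.0449, 0.0409], [215.0, 235.0])]
tab_top [(0.31, [0.6322, -0.0465, 0.0407], [214.0, 234.0])]
stand_top [(0.57, [0.5905, -0.2963, 0.0082], [239.0, 51.0])]
red_fin [(0.96, [0.4839, -0.1612, 0.0047], [316.0, 153.0])]
red_tip [(0.68, [0.4864, -0.1567, 0.0076], [315.0, 157.0])]
green_fin [(0.6, [0.4722, -0.012, 0.0026], [324.0, 251.0])]
green_tip [(0.68, [0.476, -0.0148, 0.0049], [321.0, 249.0]), (0.5, [0.634, -0.0479, 0.0403], [213.0, 233.0])]
blue_fin [(0.64, [0.4717, -0.0159, 0.0061], [324.0, 249.0]), (0.55, [0.4681, -0.0843, 0.0012], [326.0, 205.0])]
blue_tip [(0.55, [0.471, -0.0842, 0.0011], [325.0, 205.0])]
dish [(0.64, [0.4336, 0.0714, 0.0135], [347.0, 302.0])]
```

View pics/w1.png

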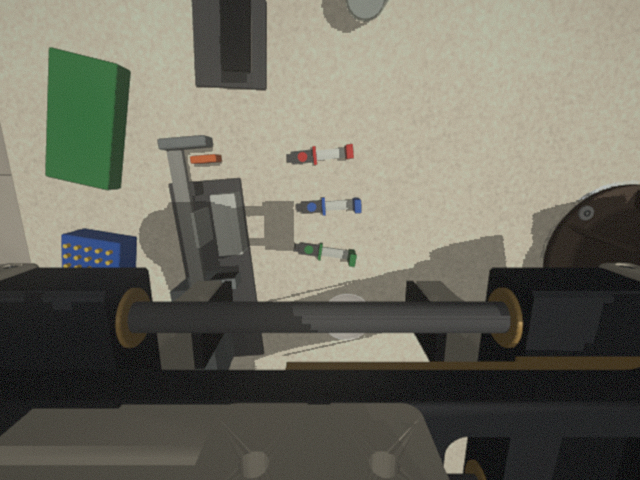

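The wrist view shows the light pedestal top with corners near (213,192), (236,196), (242,256) and (217,254). The fins are at red (350,152), blue (358,205) and green (352,257). I'll take a precise crop of the clamp.

```bash
python3 - <<'E'
import cv2
a=cv2.imread('pics/w1.png'); cv2.imwrite('pics/w1c.png',cv2.resize(a[125:275,175:375],None,fx=4,fy=4,interpolation=cv2.INTER_CUBIC))
E
```

```text
(no output)
```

View pics/w1c.png

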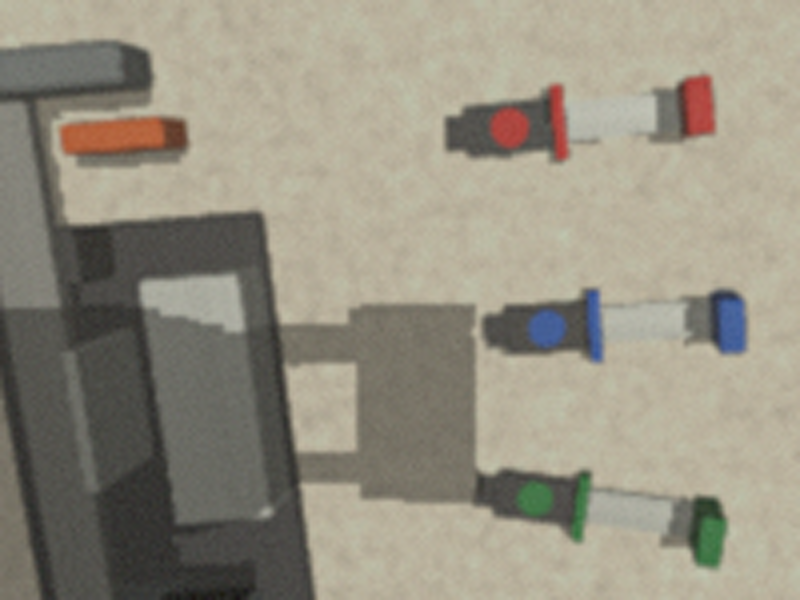

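```bash
python3 - <<'E'
from h import *
p=grab('wrist')
f=lambda u,v:(175+(u+.5)/4-.5,125+(v+.5)/4-.5)
c=np.array([onz(p,f(*a),.045) for a in [(141,281),(239,274),(272,514),(175,522)]])
print(c.round(4),c.mean(0).round(4)); e=c[3]-c[0]+c[2]-c[1]; print('len',np.linalg.norm(e)/2,np.linalg.norm(c[0]-c[1]),'yaw',np.degrees(np.arctan2(-e[0],e[1])))
for n,tip,sh in [('red',(447,133),(560,123)),('blue',(485,330),(594,326)),('green',(477,489),(582,507))]:
    t=onz(p,f(*tip),.0025); s=onz(p,f(*sh),.012); d=t-s; print(n,t.round(4),s.round(4),np.linalg.norm(d[:2]),'yaw',np.degrees(np.arctan2(d[1],d[0])))
t=grab('top')
print(px(t,c.mean(0)),[px(t,x).round(1).tolist() for x in c])
# cassette marks & stand in top
a=t['color']; cv2.imwrite('pics/t1c.png',cv2.resize(a[255:310,150:230],None,fx=8,fy=8,interpolation=cv2.INTER_CUBIC)[:,:,::-1])
b=a[180:240,420:490]; cv2.imwrite('pics/t1s.png',cv2.resize(b,None,fx=8,fy=8,interpolation=cv2.INTER_CUBIC)[:,:,::-1])
go(.51,.27,.36,-86)
E
python3 -c "
import cv2,numpy as np
a=cv2.imread('pics/t1c.png');b=cv2.imread('pics/t1s.png')
b=cv2.copyMakeBorder(b,0,0,0,80,0)
cv2.imwrite('pics/t1.png',cv2.resize(np.vstack([a,b]),None,fx=.65,fy=.65))"
```

```text
[[ 0.6322 -0.1065  0.045 ]
 [ 0.5976 -0.109   0.045 ]
 [ 0.5908 -0.0219  0.045 ]
 [ 0.6266 -0.0188  0.045 ]] [ 0.6118 -0.0641  0.045 ]
len 0.0876462909894914 0.0346967606378488 yaw 4.013594943972017
red [ 0.5275 -0.1577  0.0025] [ 0.4852 -0.161   0.012 ] 0.0424138525900065 yaw 4.50708050848992
blue [ 0.5145 -0.0843  0.0025] [ 0.4725 -0.087   0.012 ] 0.0420935620683896 yaw 3.665972762173847
green [ 0.5187 -0.021   0.0025] [ 0.4769 -0.0161  0.012 ] 0.04207486055129836 yaw -6.702466236934164
[346.41781823 206.21982995] [[365.2, 196.8], [366.7, 212.1], [327.8, 215.9], [326.0, 200.1]]
rot [-0.01  0.   -3.96] shift [-346.8  -55.4   -1.4] | n 10
```

View pics/t1.png

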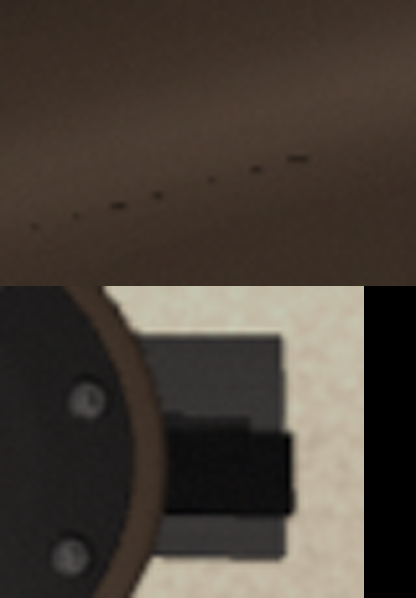

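The arm blocks most of the top view here; only the stand's right half shows. I'll use the wrist camera over the cassette instead.

>>> servo_tool([
  [-1,-30,1,0,0,0,-4],
  [-1,-30,1,0,0,0,0],
  [-1,-30,1,0,0,0,0],
  [-1,-30,1,0,0,0,0],
  [-1,-30,1,0,0,0,0],
  [-1,-30,1,0,0,0,0],
  [-1,-30,1,0,0,0,0],
  [-1,-30,1,0,0,0,0],
  [-1,-30,1,0,0,0,0],
  [-1,-30,1,0,0,0,0],
  [-1,-25,1,0,0,0,0],
  [-1,-15,0,15,0,0,0],
  [-1,0,0,15,0,0,0],
  [-1,0,0,15,0,0,0],
  [-1,0,0,15,0,0,0],
  [-1,0,0,0,0,0,0],
])

```text
t: 6.53
eef_pos: [0.4447, 0.2582, 0.2955]
ee_rot: [3.138, -0.003, -1.5]
force: [-0.5, 0.4, -1.0]
width: 0.0873
gripper_force: 0.0
```

```bash
python3 - <<'E'
from h import *
s=arm.get_state(); print(s['t'],s['eef_pos'],s['ee_rot'])
p=grab('wrist','w2.png')
for q in 'cassette_rib cassette_base tab_top handle_face'.split(): print(q,find(p,q))
m=px(p,(.45,.286,.05)).astype(int); print(m)
y0,x0=max(0,m[1]-90),max(0,m[0]-100); print(x0,y0)
cv2.imwrite('pics/w2c.png',cv2.resize(p['color'][y0:y0+150,x0:x0+200],None,fx=4,fy=4,interpolation=cv2.INTER_CUBIC)[:,:,::-1])
E
```

```text
6.5333 [0.44469411 0.25824681 0.29552798] [ 3.13756172e+00 -2.65898741e-03 -1.49985618e+00]
cassette_rib [(0.9, [0.4528, 0.2809, 0.0312], [311.0, 237.0])]
cassette_base []
tab_top [(0.71, [0.6473, 0.1585, 0.1175], [112.0, 114.0])]
handle_face [(0.76, [0.6311, 0.1033, 0.0613], [154.0, 68.0])]
[312 243]
212 153
```

View pics/w2c.png

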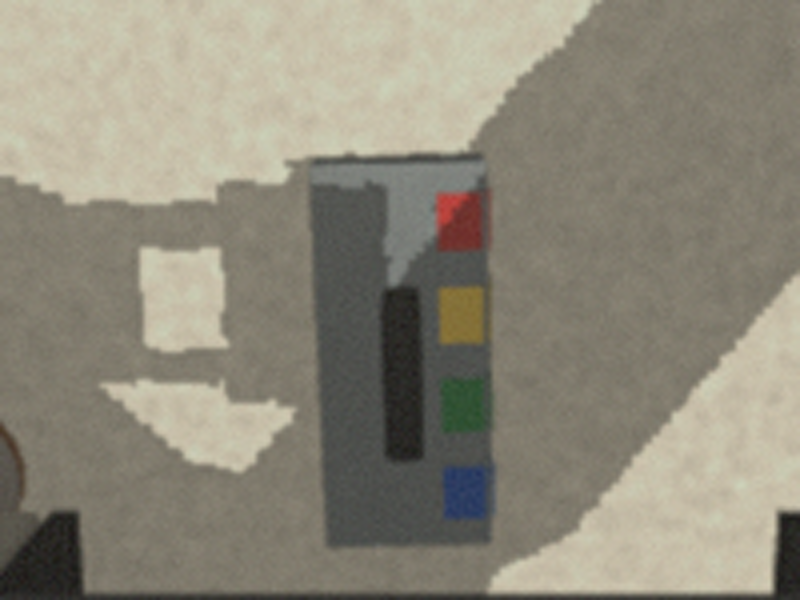

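```bash
python3 - <<'E'
from h import *
p=grab('wrist'); f=lambda u,v:(212+(u+.5)/4-.5,153+(v+.5)/4-.5)
for z,cs in ((.034,[(309,160),(485,157),(491,541),(328,546)]),(.064,[(383,288),(420,288),(424,459),(386,460)])):
    c=np.array([onz(p,f(*a),z) for a in cs]); e=c[3]-c[0]+c[2]-c[1]
    print(c.mean(0).round(4),'len',np.linalg.norm(e)/2,np.linalg.norm(c[0]-c[1]+c[3]-c[2])/2,'yaw',np.degrees(np.arctan2(-e[0],e[1])))
t=cv2.imread('pics/top0.png'); 
for n,q in (('tab','tab_top'),('h','handle_face')): print(find(p,q))
x=(.4517,.284,.045)
go(x[0],x[1],.055-.019,-90+4)
E
```

```text
[0.4529 0.2905 0.034 ] len 0.12899567886574717 0.055362572251073605 yaw 5.6238969993618895
[0.4525 0.289  0.064 ] len 0.05377998329350639 0.011432559310516396 yaw 4.94682197916538
[(0.75, [0.643, 0.1551, 0.1197], [120.0, 110.0])]
[(0.82, [0.6307, 0.1034, 0.0626], [159.0, 68.0]), (0.26, [0.4523, 0.2843, 0.032], [313.0, 237.0])]
rot [-0.06  0.05  0.06] shift [-24.5  -7.2 263.4] | n 7
```

>>> servo_tool([
  [-1,-8,-7,15,0,0,0],
  [-1,-8,0,25,0,0,0],
  [-1,0,0,25,0,0,0],
  [-1,0,0,15,0,0,0],
  [-1,0,0,0,0,0,0],
  [-1,0,0,0,0,0,0],
  [-1,0,0,0,0,0,0],
])

```text
t: 7.52
eef_pos: [0.4525, 0.2759, 0.22]
ee_rot: [-3.14, 0.001, -1.5]
force: [0.0, 0.1, 0.3]
width: 0.0874
gripper_force: 0.0
```

```bash
cat >> h.py <<'E'
def quad(p,mask,z,roi=None):
    """biggest blob of mask inside roi (x0,y0,x1,y1): min-area rect put on height z -> centre, sides, yaw of long side"""
    m=mask.astype(np.uint8)*255
    if roi:
        k=np.zeros_like(m); k[roi[1]:roi[3],roi[0]:roi[2]]=1; m*=k
    cs=max(cv2.findContours(m,cv2.RETR_EXTERNAL,cv2.CHAIN_APPROX_NONE)[0],key=cv2.contourArea)
    w3=np.array([onz(p,q[0],z)[:2]*1000 for q in cs],np.float32)
    (c,s,a)=cv2.minAreaRect(w3); b=cv2.boxPoints((c,s,a)); e=max((b[1]-b[0],b[2]-b[1]),key=np.linalg.norm)
    y=np.degrees(np.arctan2(e[1],e[0]))%180
    return np.array(c)/1000,np.array(s).round(1),round(float(y),2)
def hsv(p): return cv2.cvtColor(p['color'],cv2.COLOR_RGB2HSV).astype(int)
E
python3 - <<'E'
from h import *
s=arm.get_state(); print(s['t'],s['eef_pos'],s['ee_rot'])
p=grab('wrist','w3.png'); h=hsv(p)
m=px(p,(.4527,.2897,.064)).astype(int); print(m,p['color'][m[1]-3:m[1]+4:3,m[0]-12:m[0]+13:6].mean(-1).round())
print(quad(p,h[...,2]<45,.064,(m[0]-45,m[1]-60,m[0]+35,m[1]+45)))
for n,lo,hi in (('red',0,8),('yel',18,32),('gre',50,80),('blu',105,125)):
    print(n,quad(p,(h[...,0]>=lo)&(h[...,0]<=hi)&(h[...,1]>110)&(h[...,2]>60),.034,(m[0]-20,m[1]-140,m[0]+120,m[1]+80)))
E
```

```text
7.5167 [0.45250815 0.27589105 0.22004083] [-3.13994838e+00  9.25170846e-04 -1.49950813e+00]
[317 250] [[80. 81. 38. 37. 80.]
 [80. 80. 33. 40. 79.]
 [80. 78. 34. 35. 78.]]
(array([0.44944263, 0.28609607]), array([10.8, 51.1]), 94.45)
red (array([0.43488293, 0.24209586]), array([13.4, 17.5]), 94.66)
yel (array([0.43234641, 0.27177206]), array([13.6, 17.2]), 95.21)
gre (array([0.42590555, 0.30293216]), array([ 4.3, 13.4]), 95.17)
blu (array([0.42608502, 0.33136563]), array([12.1, 16.3]), 94.74)
```

```bash
python3 -c "
from h import *
go(.4495,.2862,.038,-85.2)"
```

```text
rot [-0.12  0.08 -0.72] shift [-10.4   2.2 182.2] | n 5
```

>>> servo_tool([
  [-1,-5,1,25,-0.1,0.1,-0.7],
  [-1,-5,1,30,0,0,0],
  [-1,0,0,30,0,0,0],
  [-1,0,0,30,0,0,0],
  [-1,0,0,30,0,0,0],
  [-1,0,0,22,0,0,0],
  [-1,0,0,15,0,0,0],
  [-1,0,0,0,0,0,0],
  [-1,0,0,0,0,0,0],
])

```text
t: 8.32
eef_pos: [0.4492, 0.2853, 0.0371]
ee_rot: [3.14, -0.002, -1.487]
force: [0.6, -0.5, 0.5]
width: 0.0878
gripper_force: 0.0
```

>>> servo_tool([
  [1,0,0,0,0,0,0],
  [1,0,0,0,0,0,0],
  [1,0,0,0,0,0,0],
  [1,0,0,0,0,0,0],
  [1,0,0,0,0,0,0],
  [1,0,0,0,0,0,0],
  [1,0,0,0,0,0,0],
  [1,0,0,0,0,0,0],
  [1,0,0,0,0,0,0],
  [1,0,0,0,0,0,0],
], squeeze=50)

```text
t: 9.15
eef_pos: [0.4487, 0.2849, 0.0365]
ee_rot: [3.14, -0.002, -1.487]
force: [0.3, -0.3, -0.1]
width: 0.0263
gripper_force: 0.0
```

>>> servo_tool([
  [1,0,0,0,0,0,0],
  [1,0,0,0,0,0,0],
  [1,0,0,0,0,0,0],
  [1,0,0,0,0,0,0],
  [1,0,0,0,0,0,0],
  [1,0,0,-15,0,0,0],
  [1,0,0,-30,0,0,0],
  [1,0,0,-30,0,0,0],
  [1,0,0,-30,0,0,0],
  [1,0,0,-20,0,0,0],
  [1,0,0,0,0,0,0],
  [1,0,0,0,0,0,0],
  [1,0,0,0,0,0,0],
])

```text
t: 10.23
eef_pos: [0.4478, 0.2842, 0.1599]
ee_rot: [3.137, -0.003, -1.488]
force: [-0.3, -0.7, -6.5]
width: 0.0117
gripper_force: 50.0
```

```bash
python3 - <<'E'
from h import *
s=arm.get_state(); print(s['t'],s['eef_pos'],s['ee_rot'],s['width'],s['gripper_force'],s['force'])
p=grab('wrist','w4.png'); h=hsv(p)
z=s['eef_pos'][2]-.038+.034
m=px(p,(*s['eef_pos'][:2],z)).astype(int); print(m)
for n,lo,hi in (('red',0,8),('yel',18,32),('gre',50,80),('blu',105,125)):
    try: print(n,quad(p,(h[...,0]>=lo)&(h[...,0]<=hi)&(h[...,1]>110)&(h[...,2]>60),z,(m[0]-20,m[1]-240,m[0]+160,m[1]+120)))
    except Exception as e: print(n,e)
E
```

```text
10.2333 [0.44780639 0.28424967 0.15993186] [ 3.13731498e+00 -3.08578911e-03 -1.48810034e+00] 0.011668716598124679 49.98657703399658 [-0.34156255 -0.69186533 -6.47867239]
[318 297]
red (array([0.43209988, 0.24191911]), array([14.2, 17.8]), 94.71)
yel (array([0.40666003, 0.31959625]), array([98.8,  7.4]), 4.62)
gre max() iterable argument is empty
blu max() iterable argument is empty
```

View pics/w4.png

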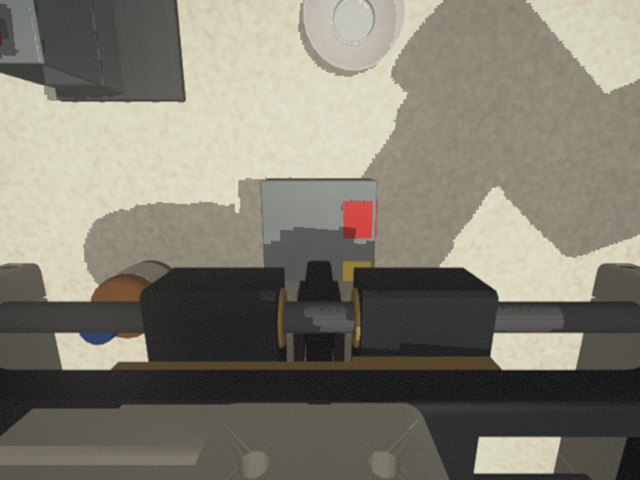

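The cassette is held square by its rib; the red mark at (358,220) hasn't moved relative to the tool. Next I'll move towards the clamp and re-measure the pedestal on the way.

```bash
python3 -c "
from h import *
go(.47,.06,.2,-86)"
```

```text
rot [ 0.27 -0.22  0.75] shift [225.1  -6.5 -40.4] | n 6
```

>>> servo_tool([
  [1,10,-1,-20,0.2,-0.2,0.7],
  [1,20,-1,-20,0,0,0],
  [1,30,-1,0,0,0,0],
  [1,30,-1,0,0,0,0],
  [1,30,-1,0,0,0,0],
  [1,30,-1,0,0,0,0],
  [1,30,0,0,0,0,0],
  [1,25,0,0,0,0,0],
  [1,15,0,0,0,0,0],
  [1,5,0,0,0,0,0],
  [1,0,0,0,0,0,0],
  [1,0,0,0,0,0,0],
  [1,0,0,0,0,0,0],
  [1,0,0,0,0,0,0],
])

```text
t: 11.45
eef_pos: [0.471, 0.062, 0.2009]
ee_rot: [-3.14, 0.002, -1.499]
force: [0.2, 0.2, -4.3]
width: 0.0116
gripper_force: 50.0
```

```bash
python3 - <<'E'
from h import *
s=arm.get_state(); print(s['t'],s['eef_pos'],s['ee_rot'])
p=grab('wrist','w5.png'); np.save('w5.npy',p,allow_pickle=True)
m=px(p,(.6118,-.0641,.045)).astype(int); print(m)
y0,x0=max(0,m[1]-100),max(0,m[0]-90); print(x0,y0)
cv2.imwrite('pics/w5c.png',cv2.resize(p['color'][y0:y0+150,x0:x0+200],None,fx=4,fy=4,interpolation=cv2.INTER_CUBIC)[:,:,::-1])
E
```

```text
11.45 [0.47100354 0.06198918 0.20085451] [-3.14037530e+00  1.63638586e-03 -1.49873564e+00]
[166  82]
76 0
```

View pics/w5c.png

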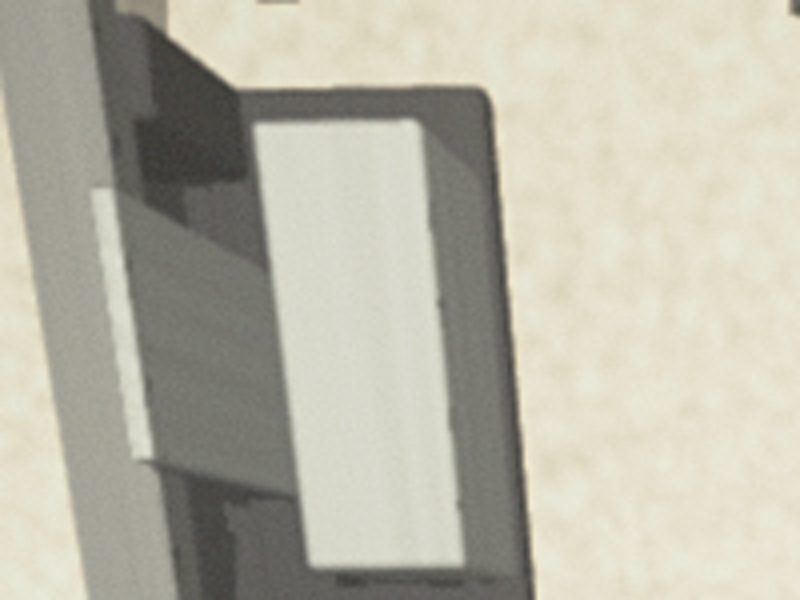

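```bash
python3 - <<'E'
from h import *
p=np.load('w5.npy',allow_pickle=True).item(); f=lambda u,v:(76+(u+.5)/4-.5,(v+.5)/4-.5)
c=np.array([onz(p,f(*a),.045) for a in [(254,124),(416,119),(465,566),(309,568)]]); e=c[3]-c[0]+c[2]-c[1]
print(c.round(4),c.mean(0).round(4),'len',np.linalg.norm(e)/2,np.linalg.norm(c[0]-c[1]),np.linalg.norm(c[2]-c[3]),'yaw',np.degrees(np.arctan2(-e[0],e[1])))
b=[onz(p,f(*a),.070)[:2] for a in [(117,190),(152,460)]]; d=b[1]-b[0]; y=np.radians(4.2); X=np.array([np.cos(y),np.sin(y)])
print('stop yaw',np.degrees(np.arctan2(-d[0],d[1])),'dist',[(q-c.mean(0)[:2])@X for q in b])
E
```

```text
[[ 0.6334 -0.1022  0.045 ]
 [ 0.5996 -0.1055  0.045 ]
 [ 0.5913 -0.0171  0.045 ]
 [ 0.6264 -0.0141  0.045 ]] [ 0.6127 -0.0597  0.045 ] len 0.08855444071989145 0.033941212947980165 0.03517826220180126 yaw 4.948724253942131
stop yaw 3.3731335104034748 dist [np.float64(0.03368571000828225), np.float64(0.03439333542554748)]
```

```bash
python3 - <<'E'
from h import *
t=grab('top'); t=dict(t); t['color']=cv2.imread('pics/top0.png')[:,:,::-1].copy()
h=hsv(t); V=h[...,2]
print('ped top',quad(t,V>130,.045,(322,193,369,218)))
print(V[196:216:3,320:372:4])
print('stand',quad(t,V<30,.06,(425,195,485,230))); print(V[200:232:3,428:482:4])
print('tab',quad(t,(h[...,1]>150)&((h[...,0]<6)|(h[...,0]>174)),.119,(230,170,260,200)))
print('trig',quad(t,(h[...,1]>120)&(h[...,0]<18)&(h[...,0]>4),.157,(280,165,300,195)))
print('handle',quad(t,V<70,.157,(266,168,284,190))); print(V[168:192:2,264:300:2])
s=arm.get_state(); print(s['eef_pos'],s['ee_rot'])
p=grab('wrist'); c=[quad(p,hsv(p)[...,2]>150,.045,(130,25,200,150))]; print(c)
E
```

```text
ped top (array([ 0.61398749, -0.05982508]), array([31.3, 84.9]), 94.53)
[[ 39  38  39  40  40  28  26  20  28  69 112  45  38]
 [ 39  32  93 117 117 132 134 135 137 136 135  73  38]
 [ 39  99 133 133 135 134 135 137 136 137 138  82  40]
 [ 38  79 134 135 136 135 136 135 134 135 136  95  40]
 [ 40  44 133 133 132 132 134 135 137 139 141 126  39]
 [ 39  30 134 135 134 135 136 136 140 135 107  77  40]
 [ 39  38 129  96  77  71  55  54  53  44  41  37  66]]
stand (array([ 0.5827616 , -0.29487448]), array([102.9,  53.5]), 84.27)
[[ 35  38  37  38  37  38  37  38  36  39  37  37 143 145]
 [ 37  39  37  38  38  38  38  38  38  37  37  39 146 145]
 [ 37  19  20  19  18  19  19  20  20  19  31  38 145 145]
 [ 38  21   8   9  11   8   9   9  10  11   9   8  81 137]
 [ 38  19   8   9  11  10  10   9   7   9   9  14  82 145]
 [ 37  20   8  12   9  10   9   9   8   9   8  10  79 144]
 [ 38  20   6  10  12  10  11  10  12  10  11  11  82 146]
 [ 38  38   7  10  12  11  11  10  10   9   9  11  50 146]
 [ 38  39  34  34  35  33  35  33  32  33  24  17 118 114]
 [ 39  38  37  38  39  39  38  38  37  
[... 633 characters left out ...]
06 139 127  61  72  73]
 [ 72  74  72  64  48  69  70  30  73  74  72  71 104 140 128  56  73  75]
 [ 73  73  73  63  48  74  75  28  70  75  73  71  93 138 132  53  74  74]
 [ 72  74  73  61  72  74  75  33  62  73  74  73  67  81  87  49  75  74]
 [ 71  74  73  61  62  48  40  20  59  72  74  73  72  61  63  52  73  74]
 [ 75  76  73  68  18   5   3   1  58  72  73  73  73  61  62  55  74  75]
 [ 71  71  73  73  47   2   2   3  59  73  73  73  75  74  67  72  76  74]
 [ 71  74  72  72  71  64  64  62  71  74  75  76  77  74  74  73  74  72]]
[0.47105549 0.06192004 0.20106986] [-3.14001769e+00  1.73866868e-03 -1.49860169e+00]
[(array([ 0.61252625, -0.05989474]), array([35.5, 88.5]), 94.79)]
```

```bash
python3 -c "
from h import *
go(.6149,-.0586,.2,-85.3)"
```

```text
rot [-0.09  0.1  -0.57] shift [ 131.8 -133.5    1.1] | n 4
```

>>> servo_tool([
  [1,20,-10,1,-0.1,0.1,-0.6],
  [1,25,-15,0,0,0,0],
  [1,25,-25,0,0,0,0],
  [1,25,-25,0,0,0,0],
  [1,20,-25,0,0,0,0],
  [1,10,-20,0,0,0,0],
  [1,7,-13,0,0,0,0],
  [1,0,0,0,0,0,0],
  [1,0,0,0,0,0,0],
  [1,0,0,0,0,0,0],
  [1,0,0,0,0,0,0],
])

```text
t: 12.52
eef_pos: [0.6136, -0.0591, 0.2002]
ee_rot: [3.141, 0.0, -1.489]
force: [-0.5, -0.7, -4.1]
width: 0.0116
gripper_force: 50.0
```

```bash
python3 -c "
from h import *
s=arm.get_state();print(s['eef_pos'],s['ee_rot'])
go(.6149,-.0586,.084,-85.3)
p=grab('wrist','w6.png')"
```

```text
[ 0.61358247 -0.05914143  0.20021338] [ 3.14133807e+00  1.14432089e-04 -1.48855159e+00]
rot [0.01 0.01 0.01] shift [ -0.4  -1.4 116.2] | n 4
```

View pics/w6.png

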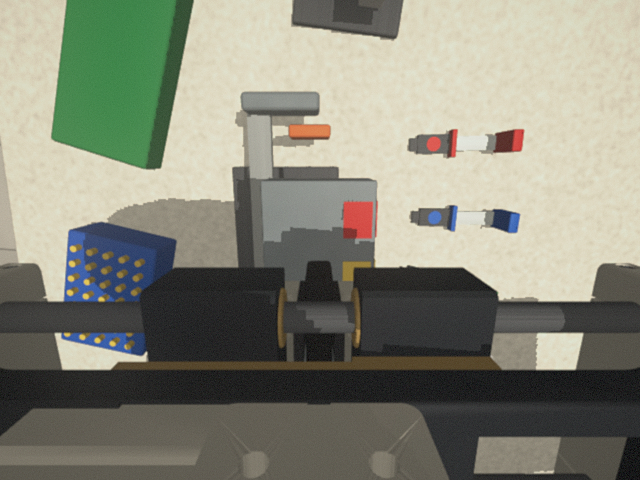

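The cassette is square above the pedestal. Its right end at (318,180) is clear of the orange pad at (310,131), so I can lower it.

>>> servo_tool([
  [1,0,-1,20,0,0,0],
  [1,0,0,30,0,0,0],
  [1,0,0,30,0,0,0],
  [1,0,0,20,0,0,0],
  [1,0,0,10,0,0,0],
  [1,0,0,4,0,0,0],
  [1,0,0,0,0,0,0],
  [1,0,0,0,0,0,0],
  [1,0,0,0,0,0,0],
])

```text
t: 13.32
eef_pos: [0.6164, -0.0593, 0.088]
ee_rot: [-3.139, 0.0, -1.489]
force: [0.6, -0.6, -5.2]
width: 0.0117
gripper_force: 50.0
```

>>> servo_tool([
  [1,0,0,2,0,0,0],
  [1,0,0,2,0,0,0],
  [1,0,0,0,0,0,0],
  [1,0,0,0,0,0,0],
])

```text
t: 13.65
eef_pos: [0.6151, -0.0596, 0.0823]
ee_rot: [-3.142, 0.0, -1.489]
force: [-0.4, -0.1, -4.9]
width: 0.0117
gripper_force: 50.0
```

>>> servo_tool([
  [1,0,0,1.5,0,0,0],
  [1,0,0,0,0,0,0],
  [1,0,0,0,0,0,0],
])

```text
t: 13.9
eef_pos: [0.6155, -0.0596, 0.0816]
ee_rot: [-3.141, -0.0, -1.489]
force: [-2.5, 2.1, 5.4]
width: 0.0116
gripper_force: 50.0
```

>>> servo_tool([
  [0.3,0,0,0,0,0,0],
  [0.3,0,0,0,0,0,0],
  [0.3,0,0,0,0,0,0],
  [0.3,0,0,0,0,0,0],
  [0.3,0,0,-15,0,0,0],
  [0.3,0,0,-30,0,0,0],
  [-1,0,0,-40,0,0,0],
  [-1,0,0,-40,0,0,0],
  [-1,0,0,-40,0,0,0],
  [-1,0,0,-30,0,0,0],
  [-1,0,0,-10,0,0,0],
  [-1,0,0,0,0,0,0],
  [-1,0,0,0,0,0,0],
])

```text
t: 14.98
eef_pos: [0.6151, -0.0594, 0.2857]
ee_rot: [-3.141, 0.001, -1.489]
force: [-0.1, 0.8, -1.0]
width: 0.0722
gripper_force: 0.0
```

```bash
python3 -c "
from h import *
s=arm.get_state();print(s['t'],s['eef_pos'],s['ee_rot'],s['width'],s['q'])
go(.6,.12,.28,-5.3)
go(.6,.12,.28,-175.3)"
```

```text
14.9833 [ 0.61513737 -0.05941621  0.28565457] [-3.14079699e+00  5.93078002e-04 -1.48943668e+00] 0.0721845631717545 [ 2.18968115e-01  2.34005659e-01 -2.83028421e-02 -4.95382881e-04
 -1.30761835e+00 -1.37480034e-01]
rot [-6.000e-02 -0.000e+00 -8.004e+01] shift [ -31.6 -177.3    5.7] | n 5
rot [-1.000e-02  6.000e-02  8.996e+01] shift [  0.4 180.1   5.7] | n 5
```

>>> servo_tool([
  [-1,0,0,0,0,0,6.9],
  [-1,0,0,0,0,0,6.9],
  [-1,0,0,0,0,0,6.9],
  [-1,0,0,0,0,0,6.9],
  [-1,0,0,0,0,0,6.9],
  [-1,0,0,0,0,0,6.9],
  [-1,0,0,0,0,0,6.9],
  [-1,0,0,0,0,0,6.9],
  [-1,0,0,0,0,0,6.9],
  [-1,0,0,0,0,0,6.9],
  [-1,0,0,0,0,0,6.9],
  [-1,0,0,0,0,0,6.9],
  [-1,0,0,0,0,0,6.9],
  [-1,0,26,0,0,0,0],
  [-1,-5,26,0,0,0,0],
  [-1,-5,26,0,0,0,0],
  [-1,-5,26,0,0,0,0],
  [-1,0,25,0,0,0,0],
  [-1,0,0,0,0,0,0],
  [-1,0,0,0,0,0,0],
])

```text
t: 16.65
eef_pos: [0.6181, 0.0714, 0.2833]
ee_rot: [-3.141, -0.004, -3.053]
force: [0.5, -0.5, 0.3]
width: 0.0879
gripper_force: 0.0
```

```bash
python3 - <<'E'
from h import *
s=arm.get_state(); print(s['t'],s['eef_pos'],s['ee_rot'])
p=grab('wrist','w7.png'); np.save('w7.npy',p,allow_pickle=True)
for q in ['handle_face','tab_top']: print(find(p,q))
h=hsv(p); m=px(p,(.647,.155,.119)).astype(int);k=px(p,(.652,.052,.157)).astype(int); print(m,k)
print('tab',quad(p,(h[...,1]>150)&((h[...,0]<6)|(h[...,0]>174)),.119,(max(0,m[0]-40),max(0,m[1]-40),m[0]+40,m[1]+40)))
print('trig',quad(p,(h[...,1]>120)&(h[...,0]<18)&(h[...,0]>4),.157,(k[0]-40,k[1]-40,k[0]+40,k[1]+40)))
E
```

```text
16.65 [0.61813564 0.07142947 0.28329548] [-3.14089235 -0.0035144  -3.05276589]
[(0.64, [0.6404, 0.0575, 0.0529], [306.0, 240.0]), (0.36, [0.4664, -0.0153, 0.0058], [259.0, 86.0])]
[(0.79, [0.6469, 0.155, 0.1158], [399.0, 268.0]), (0.71, [0.4739, -0.1607, 0.0069], [137.0, 81.0])]
[399 269] [294 277]
tab (array([0.64637305, 0.15410608]), array([24.4, 26.8]), 95.13)
trig (array([0.64827051, 0.0535779 ]), array([35. , 12.6]), 3.89)
```

View pics/w7.png

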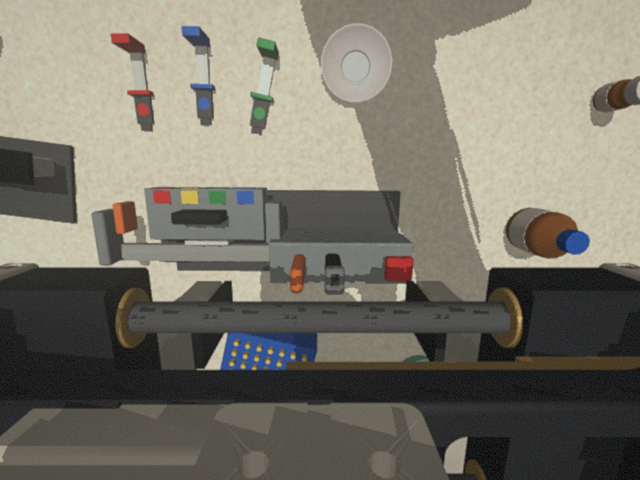

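The view shows the cassette resting on the pedestal, with the trigger at (298,272), the handle at (335,272) and the red tab at (398,268). The handle position from the tab and the one from the trigger agree within 2 mm.

```bash
python3 -c "
from h import *
go(.6527,.0807,.124,-175.3)"
```

```text
rot [-0.03 -0.1   0.25] shift [-34.9   8.2 160.5] | n 5
```

>>> servo_tool([
  [-0.8,-18,4,30,0,-0.1,0.2],
  [-0.8,-17,4,30,0,0,0],
  [-0.8,0,0,25,0,0,0],
  [-0.8,0,0,0,0,0,0],
  [-0.8,0,0,0,0,0,0],
  [-0.8,0,0,0,0,0,0],
  [-0.8,0,0,0,0,0,0],
])

```text
t: 17.38
eef_pos: [0.6541, 0.081, 0.2033]
ee_rot: [3.141, 0.005, -3.059]
force: [1.0, 0.2, -0.3]
width: 0.0792
gripper_force: 0.0
```

```bash
python3 -c "
from h import *
go(.6527,.0807,.124,-175.3)"
```

```text
rot [0.03 0.3  0.06] shift [ 1.5 -0.2 79.3] | n 3
```

>>> servo_tool([
  [-0.8,1,0,20,0,0,0],
  [-0.8,0,0,20,0,0,0],
  [-0.8,0,0,20,0,0,0],
  [-0.8,0,0,12,0,0,0],
  [-0.8,0,0,7,0,0,0],
  [-0.8,0,0,0,0,0,0],
  [-0.8,0,0,0,0,0,0],
], squeeze=35)

```text
t: 17.97
eef_pos: [0.653, 0.0812, 0.1228]
ee_rot: [-3.142, 0.003, -3.058]
force: [-0.5, -0.7, 0.6]
width: 0.0789
gripper_force: 0.0
```

>>> servo_tool([
  [1,0,0,0,0,0,0],
  [1,0,0,0,0,0,0],
  [1,0,0,0,0,0,0],
  [1,0,0,0,0,0,0],
  [1,0,0,0,0,0,0],
  [1,0,0,0,0,0,0],
  [1,0,0,0,0,0,0],
  [1,0,0,0,0,0,0],
  [1,0,0,0,0,0,0],
  [1,0,0,0,0,0,0],
  [1,0,0,0,0,0,0],
  [1,0,0,0,0,0,0],
  [1,0,0,0,0,0,0],
  [1,0,0,0,0,0,0],
  [1,0,0,0,0,0,0],
])

```text
t: 19.22
eef_pos: [0.6528, 0.0824, 0.1227]
ee_rot: [3.14, 0.004, -3.058]
force: [-2.2, 5.3, 5.2]
width: 0.0288
gripper_force: 35.0
```

>>> servo_tool([
  [-0.8,0,0,0,0,0,0],
  [-0.8,0,0,0,0,0,0],
  [-0.8,0,0,0,0,0,0],
  [-0.8,0,0,0,0,0,0],
  [-0.8,0,0,0,0,0,0],
  [-0.8,0,0,0,0,0,0],
  [-0.8,0,0,0,0,0,0],
  [-0.8,0,0,0,0,0,0],
  [-0.8,0,0,0,0,0,0],
  [-0.8,0,0,0,0,0,0],
  [-0.8,0,0,0,0,0,0],
  [-0.8,0,0,0,0,0,0],
  [-0.8,0,0,0,0,0,0],
  [-0.8,0,0,0,0,0,0],
])

```text
t: 20.38
eef_pos: [0.6524, 0.0812, 0.1217]
ee_rot: [3.142, 0.002, -3.058]
force: [-0.2, 0.0, 0.2]
width: 0.079
gripper_force: 0.0
```

>>> servo_tool([
  [1,0,0,0,0,0,0],
  [1,0,0,0,0,0,0],
  [1,0,0,0,0,0,0],
  [1,0,0,0,0,0,0],
  [1,0,0,0,0,0,0],
  [1,0,0,0,0,0,0],
  [1,0,0,0,0,0,0],
  [1,0,0,0,0,0,0],
  [1,0,0,0,0,0,0],
  [1,0,0,0,0,0,0],
  [1,0,0,0,0,0,0],
  [1,0,0,0,0,0,0],
  [1,0,0,0,0,0,0],
  [1,0,0,0,0,0,0],
])

```text
t: 21.55
eef_pos: [0.6522, 0.0823, 0.1216]
ee_rot: [3.14, 0.002, -3.058]
force: [-2.1, 5.4, 0.0]
width: 0.0286
gripper_force: 35.0
```

>>> servo_tool([
  [-0.8,0,0,0,0,0,0],
  [-0.8,0,0,0,0,0,0],
  [-0.8,0,0,0,0,0,0],
  [-0.8,0,0,0,0,0,0],
  [-0.8,0,0,0,0,0,0],
  [-0.8,0,0,0,0,0,0],
  [-0.8,0,0,0,0,0,0],
  [-0.8,0,0,0,0,0,0],
  [-0.8,0,0,0,0,0,0],
  [-0.8,0,0,0,0,0,0],
  [-0.8,0,0,0,0,0,0],
  [-0.8,0,0,0,0,0,0],
  [-0.8,0,0,0,0,0,0],
  [-0.8,0,0,0,0,0,0],
])

```text
t: 22.72
eef_pos: [0.6524, 0.0812, 0.1217]
ee_rot: [-3.142, 0.002, -3.058]
force: [0.6, -0.0, -0.9]
width: 0.0789
gripper_force: 0.0
```

>>> servo_tool([
  [1,0,0,0,0,0,0],
  [1,0,0,0,0,0,0],
  [1,0,0,0,0,0,0],
  [1,0,0,0,0,0,0],
  [1,0,0,0,0,0,0],
  [1,0,0,0,0,0,0],
  [1,0,0,0,0,0,0],
  [1,0,0,0,0,0,0],
  [1,0,0,0,0,0,0],
  [1,0,0,0,0,0,0],
  [1,0,0,0,0,0,0],
  [1,0,0,0,0,0,0],
  [1,0,0,0,0,0,0],
  [1,0,0,0,0,0,0],
])

```text
t: 23.88
eef_pos: [0.6522, 0.0823, 0.1216]
ee_rot: [3.141, 0.002, -3.058]
force: [-1.8, 5.7, -0.1]
width: 0.0285
gripper_force: 35.0
```

>>> servo_tool([
  [-0.8,0,0,0,0,0,0],
  [-0.8,0,0,0,0,0,0],
  [-0.8,0,0,0,0,0,0],
  [-0.8,0,0,0,0,0,0],
  [-0.8,0,0,0,0,0,0],
  [-0.8,0,0,0,0,0,0],
  [-0.8,0,0,0,0,0,0],
  [-0.8,0,0,0,0,0,0],
  [-0.8,0,0,0,0,0,0],
  [-0.8,0,0,0,0,0,0],
  [-0.8,0,0,0,0,0,0],
  [-0.8,0,0,0,0,0,0],
  [-0.8,0,0,0,0,0,0],
  [-0.8,0,0,0,0,0,0],
])

```text
t: 25.05
eef_pos: [0.6524, 0.0812, 0.1217]
ee_rot: [3.142, 0.002, -3.058]
force: [-0.8, 0.3, -0.2]
width: 0.079
gripper_force: 0.0
```

```bash
python3 - <<'E'
from h import *
s=arm.get_state(); print(s['t'],s['eef_pos'],s['ee_rot'],s['width'])
p=grab('side'); h=hsv(p)
X=np.array([.9966,.0819]);Y=np.array([-.0819,.9966]); P=np.array([.613,-.06])
m=px(p,(*(P-.07*Y),.065)).astype(int)
cv2.imwrite('pics/s2.png',cv2.resize(p['color'][m[1]-60:m[1]+90,m[0]-70:m[0]+100],None,fx=4,fy=4,interpolation=cv2.INTER_CUBIC)[:,:,::-1])
E
```

```text
25.05 [0.65237211 0.08120884 0.12171739] [ 3.14154864e+00  1.78384824e-03 -3.05819906e+00] 0.07903824124376209
```

View pics/s2.png

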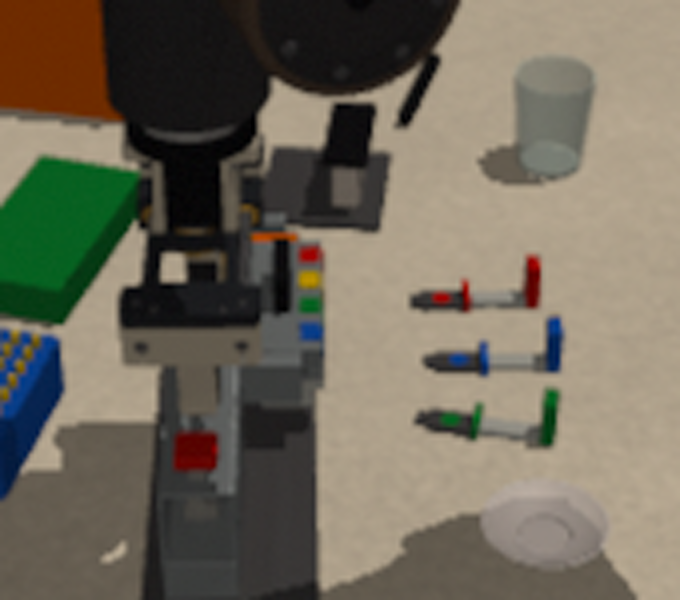

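The orange pad at (275,238) has come right up to the cassette. Three teeth are in, so now the tightening squeezes.

>>> servo_tool([
  [1,0,0,0,0,0,0],
  [1,0,0,0,0,0,0],
  [1,0,0,0,0,0,0],
  [1,0,0,0,0,0,0],
  [1,0,0,0,0,0,0],
  [1,0,0,0,0,0,0],
  [1,0,0,0,0,0,0],
  [1,0,0,0,0,0,0],
  [1,0,0,0,0,0,0],
  [1,0,0,0,0,0,0],
  [1,0,0,0,0,0,0],
  [1,0,0,0,0,0,0],
  [1,0,0,0,0,0,0],
  [1,0,0,0,0,0,0],
  [1,0,0,0,0,0,0],
  [1,0,0,0,0,0,0],
], squeeze=40)

```text
t: 26.43
eef_pos: [0.6522, 0.0823, 0.1216]
ee_rot: [3.141, 0.002, -3.058]
force: [-1.7, 5.5, 0.8]
width: 0.0286
gripper_force: 40.0
```

>>> servo_tool([
  [-0.8,0,0,0,0,0,0],
  [-0.8,0,0,0,0,0,0],
  [-0.8,0,0,0,0,0,0],
  [-0.8,0,0,0,0,0,0],
  [-0.8,0,0,0,0,0,0],
  [-0.8,0,0,0,0,0,0],
  [-0.8,0,0,0,0,0,0],
  [-0.8,0,0,0,0,0,0],
  [-0.8,0,0,0,0,0,0],
  [-0.8,0,0,0,0,0,0],
  [-0.8,0,0,0,0,0,0],
  [-0.8,0,0,0,0,0,0],
  [-0.8,0,0,0,0,0,0],
  [-0.8,0,0,0,0,0,0],
])

```text
t: 27.6
eef_pos: [0.6523, 0.0812, 0.1217]
ee_rot: [3.142, 0.002, -3.058]
force: [-0.8, 0.4, 1.0]
width: 0.0784
gripper_force: 0.0
```

>>> servo_tool([
  [1,0,0,0,0,0,0],
  [1,0,0,0,0,0,0],
  [1,0,0,0,0,0,0],
  [1,0,0,0,0,0,0],
  [1,0,0,0,0,0,0],
  [1,0,0,0,0,0,0],
  [1,0,0,0,0,0,0],
  [1,0,0,0,0,0,0],
  [1,0,0,0,0,0,0],
  [1,0,0,0,0,0,0],
  [1,0,0,0,0,0,0],
  [1,0,0,0,0,0,0],
  [1,0,0,0,0,0,0],
  [1,0,0,0,0,0,0],
  [1,0,0,0,0,0,0],
  [1,0,0,0,0,0,0],
])

```text
t: 28.93
eef_pos: [0.6522, 0.0822, 0.1216]
ee_rot: [3.141, 0.002, -3.058]
force: [-1.9, 5.5, -0.2]
width: 0.0287
gripper_force: 40.0
```

>>> servo_tool([
  [-0.8,0,0,0,0,0,0],
  [-0.8,0,0,0,0,0,0],
  [-0.8,0,0,0,0,0,0],
  [-0.8,0,0,0,0,0,0],
  [-0.8,0,0,0,0,0,0],
  [-0.8,0,0,0,0,0,0],
  [-0.8,0,0,0,0,0,0],
  [-0.8,0,0,0,0,0,0],
  [-0.8,0,0,0,0,0,0],
  [-0.8,0,0,0,0,0,0],
  [-0.8,0,0,0,0,0,0],
  [-0.8,0,0,0,0,0,0],
])

```text
t: 29.93
eef_pos: [0.6524, 0.0813, 0.1217]
ee_rot: [3.141, 0.002, -3.058]
force: [0.8, 0.1, 0.7]
width: 0.0784
gripper_force: 0.0
```

>>> servo_tool([
  [1,0,0,0,0,0,0],
  [1,0,0,0,0,0,0],
  [1,0,0,0,0,0,0],
  [1,0,0,0,0,0,0],
  [1,0,0,0,0,0,0],
  [1,0,0,0,0,0,0],
  [1,0,0,0,0,0,0],
  [1,0,0,0,0,0,0],
  [1,0,0,0,0,0,0],
  [1,0,0,0,0,0,0],
  [1,0,0,0,0,0,0],
  [1,0,0,0,0,0,0],
  [1,0,0,0,0,0,0],
  [1,0,0,0,0,0,0],
])

```text
t: 31.1
eef_pos: [0.6522, 0.0823, 0.1216]
ee_rot: [3.141, 0.002, -3.058]
force: [-1.4, 4.7, 0.4]
width: 0.0286
gripper_force: 40.0
```

>>> servo_tool([
  [-0.8,0,0,0,0,0,0],
  [-0.8,0,0,0,0,0,0],
  [-0.8,0,0,0,0,0,0],
  [-0.8,0,0,0,0,0,0],
  [-0.8,0,0,0,0,0,0],
  [-0.8,0,0,0,0,0,0],
  [-0.8,0,0,0,0,0,0],
  [-0.8,0,0,-20,0,0,0],
  [-0.8,0,0,-30,0,0,0],
  [-0.8,0,0,-40,0,0,0],
  [-0.8,0,0,-40,0,0,0],
  [-0.8,0,0,-30,0,0,0],
  [-0.8,0,0,0,0,0,0],
  [-0.8,0,0,0,0,0,0],
  [-0.8,0,0,0,0,0,0],
])

```text
t: 32.35
eef_pos: [0.6517, 0.0816, 0.2814]
ee_rot: [3.141, 0.002, -3.058]
force: [-0.7, 0.4, -0.8]
width: 0.079
gripper_force: 0.0
```

```bash
python3 - <<'E'
from h import *
s=arm.get_state(); print(s['t'],s['eef_pos'],s['ee_rot'],s['width'],s['q'])
p=grab('wrist','w8.png'); np.save('w8.npy',p,allow_pickle=True)
m=px(p,(.615,-.06,.08)).astype(int); print(m)
y0,x0=max(0,m[1]-80),max(0,m[0]-100); print(x0,y0)
cv2.imwrite('pics/w8c.png',cv2.resize(p['color'][y0:y0+150,x0:x0+200],None,fx=4,fy=4,interpolation=cv2.INTER_CUBIC)[:,:,::-1])
E
```

```text
32.35 [0.65171793 0.08157355 0.28144104] [ 3.14073605e+00  1.62764016e-03 -3.05808060e+00] 0.07895609698481612 [ 4.20695662e-01  3.00613596e-01  5.24129385e-02 -2.78558034e-04
 -1.32077630e+00 -1.90791057e+00]
[189 181]
89 101
```

View pics/w8c.png

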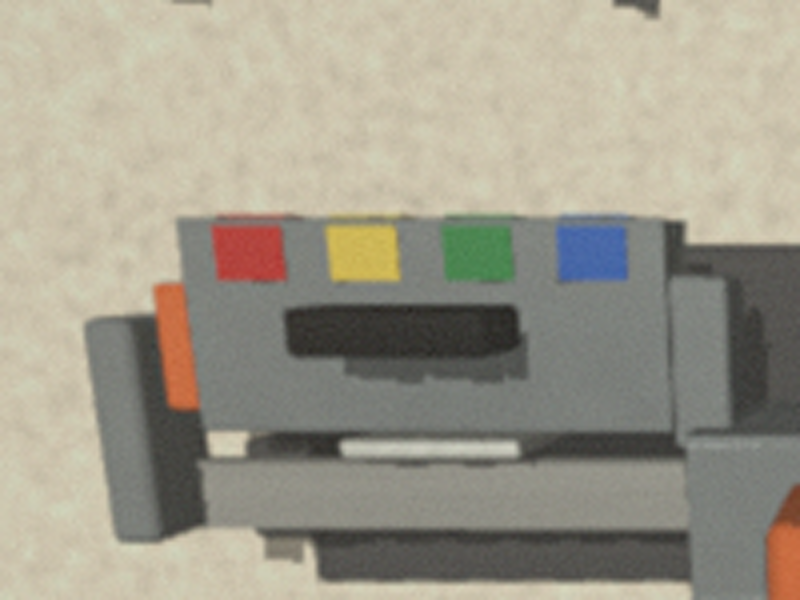

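```bash
python3 - <<'E'
from h import *
p8=np.load('w8.npy',allow_pickle=True).item(); p5=np.load('w5.npy',allow_pickle=True).item()
Y=np.array([-.0819,.9966]);P=np.array([.613,-.06])
s=arm.get_state(); r8=R.from_euler('xyz',s['ee_rot'])
off=r8.inv().apply(np.array(p8['position'])-s['eef_pos']); ro=r8.inv()*R.from_matrix(Rm(p8['orientation']))
r6=R.from_euler('xyz',[3.14134,.0001,-1.48855]); p6=dict(K=p8['K'],position=np.array([.61358,-.05914,.20021])+r6.apply(off),orientation=(r6*ro).as_matrix())
im=cv2.imread('pics/w6.png'); h=cv2.cvtColor(im,cv2.COLOR_BGR2HSV).astype(int)
def yy(p,uv,z): return round(float((onz(p,uv,z)[:2]-P)@Y*1000),1)
print('w6 col'); print(h[85:120,285,2].tolist())
print('w6 pad S',h[118:145,310,1].tolist())
f=lambda u,v:(89+(u+.5)/4-.5,101+(v+.5)/4-.5)
c8=cv2.cvtColor(p8['color'],cv2.COLOR_RGB2HSV).astype(int); v=int(101+340/4)
print('w8 row',v,[(x,int(c8[v,x,2]),int(c8[v,x,1])) for x in range(108,142)])
for z in (.079,): print([ (r,yy(p6,(285,r),z)) for r in (93,112)],[(x,yy(p8,(x,v),z)) for x in (111,124,128,139)],[(r,yy(p6,(310,r),.07)) for r in (124,137)])
E
```

```text
w6 col
[223, 223, 223, 223, 224, 225, 190, 137, 129, 143, 143, 146, 145, 146, 147, 151, 155, 150, 147, 149, 148, 147, 132, 127, 116, 94, 82, 78, 74, 81, 94, 133, 148, 153, 152]
w6 pad S [24, 23, 20, 23, 23, 31, 76, 155, 168, 163, 162, 163, 160, 162, 159, 161, 163, 163, 164, 143, 121, 77, 43, 37, 40, 34, 37]
w8 row 186 [(108, 205, 40), (109, 201, 36), (110, 153, 27), (111, 125, 10), (112, 127, 8), (113, 124, 6), (114, 126, 10), (115, 126, 10), (116, 126, 10), (117, 127, 6), (118, 129, 10), (119, 128, 14), (120, 119, 13), (121, 109, 14), (122, 92, 14), (123, 77, 13), (124, 70, 22), (125, 70, 25), (126, 70, 33), (127, 74, 21), (128, 109, 94), (129, 177, 160), (130, 200, 172), (131, 205, 167), (132, 198, 170), (133, 201, 170), (134, 205, 167), (135, 198, 166), (136, 169, 128), (137, 134, 29), (138, 130, 8), (139, 131, 10), (140, 132, 14), (141, 132, 10)]
[(93, -118.6), (112, -104.9)] [(111, -84.5), (124, -70.6), (128, -66.3), (139, -54.6)] [(124, -97.0), (137, -86.9)]
```

The moving jaw has travelled about 34.5 mm and its pad is pressed in about 5.5 mm, so the cassette is held tight. Now to measure the cassette and head for the sliders.

```bash
python3 - <<'E'
from h import *
p=np.load('w8.npy',allow_pickle=True).item(); h=hsv(p)
Y=np.array([-.0819,.9966]);X=np.array([.9966,.0819]);P=np.array([.613,-.06])
roi=(128,150,262,180)
for n,lo,hi in (('red',0,8),('yel',18,32),('gre',50,80),('blu',105,125)):
    q=quad(p,(h[...,0]>=lo)&(h[...,0]<=hi)&(h[...,1]>110)&(h[...,2]>60),.079,roi); print(n,q,(q[0]-P)@X,(q[0]-P)@Y)
q=quad(p,h[...,2]<60,.109,(150,170,225,193)); print('rib',q,(q[0]-P)@X,(q[0]-P)@Y)
# front top edge by corners
f=lambda u,v:(89+(u+.5)/4-.5,101+(v+.5)/4-.5)
c=np.array([onz(p,f(*a),.079)[:2] for a in [(179,219),(667,220),(672,431),(205,431)]]); print([((q-P)@X,(q-P)@Y) for q in c], (c.mean(0)-P)@X,(c.mean(0)-P)@Y,c.mean(0))
e=c[1]-c[0];print(np.degrees(np.arctan2(-e[0],e[1])))
go(.45,-.03,.25,-90)
E
```

```text
red (array([ 0.60029999, -0.10036987]), array([12.2, 17.9]), 94.79) -0.015963124143218953 -0.039192476875305186
yel (array([ 0.59779175, -0.0704407 ]), array([12.2, 17.6]), 94.79) -0.01601163758239749 -0.009159650115966797
gre (array([ 0.59578162, -0.04050489]), array([ 9.2, 15.4]), 94.79) -0.01556319149894713 0.020839015619659423
blu (array([ 0.59277875, -0.01062239]), array([12.2, 17.3]), 94.79) -0.016108474141502398 0.050865844055557254
rib (array([ 0.61450909, -0.0490335 ]), array([10.5, 55.8]), 94.79) 0.0024021196128845438 0.010805618412780759
[(np.float64(-0.024676062988701994), np.float64(-0.056295688200068306)), (np.float64(-0.024628620939790312), np.float64(0.0709775250040916)), (np.float64(0.03043791494082344), np.float64(0.0698170657849339)), (np.float64(0.03065120131918346), np.float64(-0.05682628498694543))] 0.0029461080828785944 0.006918154400502941 [ 0.61536969 -0.0528635 ]
4.67661904408675
rot [ 1.000e-02  2.000e-02 -8.522e+01] shift [111.4 201.5  30.6] | n 6
```

>>> servo_tool([
  [-0.5,0,0,0,0,0,-6.55],
  [-0.5,0,0,0,0,0,-6.55],
  [-0.5,0,0,0,0,0,-6.55],
  [-0.5,0,0,0,0,0,-6.55],
  [-0.5,0,0,0,0,0,-6.55],
  [-0.5,0,0,0,0,0,-6.55],
  [-0.5,0,0,0,0,0,-6.55],
  [-0.5,0,0,0,0,0,-6.55],
  [-0.5,0,0,0,0,0,-6.55],
  [-0.5,0,0,0,0,0,-6.55],
  [-0.5,0,0,0,0,0,-6.55],
  [-0.5,0,0,0,0,0,-6.55],
  [-0.5,0,0,0,0,0,-6.55],
])

```text
t: 33.48
eef_pos: [0.6515, 0.0811, 0.2798]
ee_rot: [3.14, -0.001, -1.566]
force: [-0.3, 0.1, 0.1]
width: 0.0657
gripper_force: 0.0
```

>>> servo_tool([
  [0.3,5,15,0,0,0,0],
  [0.3,10,35,0,0,0,0],
  [0.3,10,35,10,0,0,0],
  [0.3,10,35,20,0,0,0],
  [0.3,10,32,20,0,0,0],
  [0.3,7,20,11,0,0,0],
  [0.3,0,10,0,0,0,0],
  [0.3,0,0,0,0,0,0],
  [0.3,0,0,0,0,0,0],
  [0.3,0,0,0,0,0,0],
  [0.3,0,0,0,0,0,0],
  [0.3,0,0,0,0,0,0],
  [0.3,0,0,0,0,0,0],
])

```text
t: 34.57
eef_pos: [0.4707, 0.0296, 0.2202]
ee_rot: [-3.14, -0.0, -1.572]
force: [-0.3, -0.1, 0.6]
width: 0.0306
gripper_force: 0.0
```

```bash
cat >> h.py <<'E'
HUE=dict(red=((0,8),(172,180)),green=((50,85),),blue=((100,128),))
def slider(p,col,roi=None):
    """blobs of the colour in the view: fin (z~.036 top), shoulder (.012), dot (z .005)"""
    h=hsv(p); m=np.zeros(h.shape[:2],bool)
    for lo,hi in HUE[col]: m|=(h[...,0]>=lo)&(h[...,0]<=hi)
    m&=(h[...,1]>110)&(h[...,2]>40); m=m.astype(np.uint8)
    if roi is not None:
        k=np.zeros_like(m); k[roi[1]:roi[3],roi[0]:roi[2]]=1; m*=k
    n,l,st,ce=cv2.connectedComponentsWithStats(m)
    return sorted([(int(st[i,4]),st[i,:4].tolist(),ce[i].round(1).tolist()) for i in range(1,n) if st[i,4]>15],reverse=True)
E
python3 - <<'E'
from h import *
s=arm.get_state(); print(s['t'],s['eef_pos'],s['ee_rot'],s['width'])
p=grab('wrist','w9.png'); np.save('w9.npy',p,allow_pickle=True)
for c in HUE: print(c,slider(p,c)[:6],find(p,c+'_fin',1))
E
```

```text
34.5667 [0.47068731 0.02957665 0.22023309] [-3.14023211e+00 -8.95308941e-06 -1.57228026e+00] 0.03062870236942334
red [(398, [153, 75, 20, 25], [162.5, 86.7]), (267, [350, 10, 12, 26], [355.3, 22.5]), (180, [278, 35, 14, 16], [284.6, 42.5]), (141, [300, 23, 7, 32], [302.7, 38.8]), (127, [173, 75, 10, 25], [177.6, 87.5])] [(0.8, [0.4829, -0.1616, 0.0073], [307.0, 36.0])]
green [(288, [168, 151, 18, 21], [176.3, 161.5]), (69, [0, 0, 13, 19], [3.4, 7.2]), (25, [0, 25, 6, 14], [1.6, 31.0])] [(0.89, [0.4716, -0.0105, 0.0041], [318.0, 190.0])]
blue [(3753, [0, 162, 52, 110], [22.5, 222.4]), (303, [174, 186, 18, 21], [182.5, 196.1]), (184, [363, 103, 10, 21], [367.5, 112.8]), (132, [294, 115, 12, 14], [299.4, 121.5]), (93, [315, 107, 5, 26], [316.7, 120.1]), (83, [193, 186, 7, 19], [196.0, 194.6])] [(0.78, [0.4658, -0.082, -0.0002], [324.0, 122.0])]
```

View pics/w9.png

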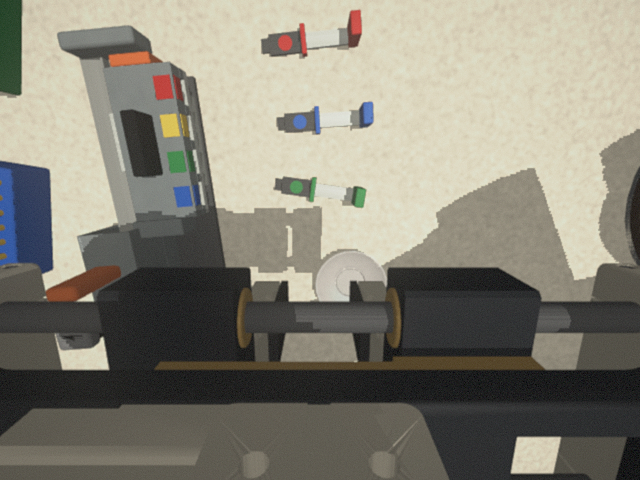

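The red, blue and green sliders lie with fins at (355,22), (367,113) and (359,196), and the cassette is clamped. Next I'll go above the red slider for a closer measurement.

>>> servo_tool([
  [0.3,20,0,0,0,0,0],
  [0.3,30,0,0,0,0,0],
  [0.3,35,5,10,0,0,0],
  [0.3,35,5,20,0,0,0],
  [0.3,25,5,20,0,0,0],
  [0.3,15,5,20,0,0,0],
  [0.3,0,0,0,0,0,0],
  [0.3,0,0,0,0,0,0],
  [0.3,0,0,0,0,0,0],
  [0.3,0,0,0,0,0,0],
  [0.3,0,0,0,0,0,0],
])

```text
t: 35.68
eef_pos: [0.451, -0.1299, 0.1513]
ee_rot: [-3.138, 0.0, -1.571]
force: [-0.6, 0.2, -0.2]
width: 0.0312
gripper_force: 0.0
```

```bash
cat >> h.py <<'E'
from scipy.optimize import least_squares
def fitslider(p,col,guess):
    """guess (fin x,y,yaw deg). Fits dot+shoulder direction, then lateral/long position with fin top"""
    u=px(p,(guess[0]+.03,guess[1],.01)).astype(int); k=90
    roi=[max(0,u[0]-k-30),max(0,u[1]-k),u[0]+k+30,min(268,u[1]+k)]
    h=hsv(p); m=np.zeros(h.shape[:2],bool)
    for lo,hi in HUE[col]: m|=(h[...,0]>=lo)&(h[...,0]<=hi)
    m&=(h[...,1]>110)&(h[...,2]>40); kk=np.zeros_like(m); kk[roi[1]:roi[3],roi[0]:roi[2]]=1; m&=kk
    H,W=m.shape
    # render the coloured parts (fin box, shoulder box, dot) and match the mask
    def boxes(x): 
        c,s=np.cos(np.radians(x[2])),np.sin(np.radians(x[2])); f=lambda a,b,z:(x[0]+c*a-s*b,x[1]+s*a+c*b,z)
        B=lambda a0,a1,b,z0,z1:[f(a,bb,z) for a in(a0,a1) for bb in(-b,b) for z in(z0,z1)]
        D=[f(x[3]+.005*np.cos(t),.005*np.sin(t),.005) for t in np.linspace(0,6.28,12)]
        return [B(-.005,.005,.010,0.005,.036),B(.0485,.052,.0135,0,.012),D]
    def img(x):
        r=np.zeros((H*1,W*1),np.uint8)
        for b in boxes(x): 
            q=np.array([px(p,v) for v in b]); cv2.fillConvexPoly(r,cv2.convexHull((q*16).astype(np.int32)),255,cv2.LINE_AA,4)
        return cv2.GaussianBlur(r.astype(np.float32),(0,0),2)/255
    T=cv2.GaussianBlur(m.astype(np.float32)*1.,(0,0),2)
    cost=lambda x:((img([x[0]/1000,x[1]/1000,x[2],x[3]/1000])-T)[roi[1]:roi[3],roi[0]:roi[2]]**2).sum()
    from scipy.optimize import minimize
    best=None
    for dx in(-4,4):
        x0=np.array([guess[0]*1000+dx,guess[1]*1000,guess[2],68.])
        r=minimize(cost,x0,method='Nelder-Mead',options=dict(initial_simplex=np.vstack([x0]+[x0+d for d in np.diag([5,5,5,4])]),maxiter=300,xatol=.02))
        if best is None or r.fun<best.fun: best=r
    return best.x.round(2),round(float(best.fun),1),int(m.sum()),slider(p,col,roi)[:4]
E
python3 - <<'E'
from h import *
s=arm.get_state(); print(s['t'],s['eef_pos'],s['ee_rot'],s['width'])
p=grab('wrist','w10.png')
print(fitslider(p,'red',(.434,-.163,3)))
p9=np.load('w9.npy',allow_pickle=True).item()
print(fitslider(p9,'red',(.434,-.163,3))); print(fitslider(p9,'blue',(.424,-.085,3))); print(fitslider(p9,'green',(.428,-.014,-6)))
E
```

```text
35.6833 [ 0.45101088 -0.12988857  0.15129315] [-3.13792379e+00  2.76007485e-04 -1.57086144e+00] 0.031159866407777684
(array([ 436.95, -163.52,    5.77,   67.99]), 54.6, 635, [(283, [330, 193, 13, 26], [335.7, 205.3]), (190, [253, 203, 16, 16], [260.8, 210.2]), (162, [276, 194, 9, 30], [280.0, 208.2])])
(array([ 436.88, -163.92,    5.99,   68.57]), 157.4, 597, [(267, [350, 10, 12, 26], [355.3, 22.5]), (180, [278, 35, 14, 16], [284.6, 42.5]), (141, [300, 23, 7, 32], [302.7, 38.8])])
(array([422.67, -87.03,   4.31,  69.  ]), 107.5, 409, [(184, [363, 103, 10, 21], [367.5, 112.8]), (132, [294, 115, 12, 14], [299.4, 121.5]), (93, [315, 107, 5, 26], [316.7, 120.1])])
(array([428.73,  -6.68,  -5.63,  69.92]), 327.1, 15, [])
```

```bash
python3 -c "
from h import *
go(.437,-.1636,.008,-84.2)"
```

```text
rot [-0.2   0.01 -5.8 ] shift [ 32.1  17.2 143.2] | n 4
```

>>> servo_tool([
  [0.3,0,0,0,-0.2,0,-5.8],
  [0.3,16,8,15,0,0,0],
  [0.3,16,9,30,0,0,0],
  [0.3,0,0,30,0,0,0],
  [0.3,0,0,15,0,0,0],
  [0.3,0,0,0,0,0,0],
  [0.3,0,0,0,0,0,0],
  [0.3,0,0,0,0,0,0],
])

```text
t: 36.4
eef_pos: [0.4374, -0.1638, 0.0616]
ee_rot: [-3.142, -0.0, -1.47]
force: [-0.3, -0.3, 0.5]
width: 0.0307
gripper_force: 0.0
```

```bash
python3 -c "
from h import *
go(.437,-.1636,.008,-84.2)"
```

```text
rot [-0.   -0.02 -0.01] shift [-0.3  0.4 53.6] | n 2
```

>>> servo_tool([
  [0.3,0,0,20,0,0,0],
  [0.3,0,0,20,0,0,0],
  [0.3,0,0,8,0,0,0],
  [0.3,0,0,5,0,0,0],
  [0.3,0,0,0,0,0,0],
  [0.3,0,0,0,0,0,0],
  [1,0,0,0,0,0,0],
  [1,0,0,0,0,0,0],
  [1,0,0,0,0,0,0],
  [1,0,0,0,0,0,0],
  [1,0,0,0,0,0,0],
  [1,0,0,0,0,0,0],
  [1,0,0,0,0,0,0],
], squeeze=25)

```text
t: 37.48
eef_pos: [0.4364, -0.1642, 0.0078]
ee_rot: [3.14, 0.0, -1.471]
force: [-1.9, 0.8, 6.8]
width: 0.0094
gripper_force: 25.0
```

>>> servo_tool([
  [1,0,0,-15,0,0,0],
  [1,0,0,-30,0,0,0],
  [1,0,0,-30,0,0,0],
  [1,0,0,-10,0,0,0],
  [1,0,0,0,0,0,0],
  [1,0,0,0,0,0,0],
])

```text
t: 37.98
eef_pos: [0.4363, -0.1641, 0.0927]
ee_rot: [3.141, 0.0, -1.471]
force: [1.2, 0.2, -1.1]
width: 0.0095
gripper_force: 25.0
```

```bash
cat >> h.py <<'E'
C=np.array([.61537,-.05348]); YAW=4.7; SL=dict(red=-.045,yellow=-.015,green=.015,blue=.045)
def slot(col,fx):
    c,s=np.cos(np.radians(YAW)),np.sin(np.radians(YAW)); return C+np.array([c,s])*fx+np.array([-s,c])*SL[col]
E
python3 -c "
from h import *
s=arm.get_state(); print(s['t'],s['eef_pos'],s['ee_rot'],s['width'],s['force'])
x=slot('red',-.14); go(x[0],x[1],.0635,-85.3); go(x[0],x[1],.0885,-85.3)"
```

```text
37.9833 [ 0.43633581 -0.16405551  0.09271531] [ 3.14137340e+00  3.63946314e-04 -1.47122447e+00] 0.009462902225462198 [ 1.23701715  0.22696413 -1.09526284]
rot [0.01 0.02 1.01] shift [-50.5 -47.5  29.2] | n 2
rot [0.01 0.02 1.01] shift [-50.5 -47.5   4.2] | n 2
```

>>> servo_tool([
  [1,0,0,0,0,0,1],
  [1,-10,-10,0,0,0,0],
  [1,-15,-14,0,0,0,0],
  [1,-15,-14,0,0,0,0],
  [1,-10,-9,10,0,0,0],
  [1,0,0,14,0,0,0],
  [1,0,0,6,0,0,0],
  [1,0,0,0,0,0,0],
  [1,0,0,0,0,0,0],
  [1,0,0,0,0,0,0],
  [1,0,0,0,0,0,0],
  [1,0,0,0,0,0,0],
])

```text
t: 38.98
eef_pos: [0.4791, -0.1106, 0.0628]
ee_rot: [3.141, 0.0, -1.489]
force: [0.2, 1.1, -0.9]
width: 0.0096
gripper_force: 25.0
```

```bash
python3 - <<'E'
from h import *
s=arm.get_state(); print(s['t'],s['eef_pos'],s['ee_rot'],s['width'],s['force'])
x=slot('red',-.14); go(x[0],x[1],.0623,-85.3)
p=grab('wrist','w11.png')
E
```

```text
38.9833 [ 0.47911551 -0.11062553  0.0628012 ] [ 3.14086963e+00  1.54902096e-04 -1.48873825e+00] 0.009564566279658413 [ 0.19625091  1.06502454 -0.94057885]
rot [0.04 0.01 0.  ] shift [-0.8 -0.5  0.5] | n 1
```

View pics/w11.png

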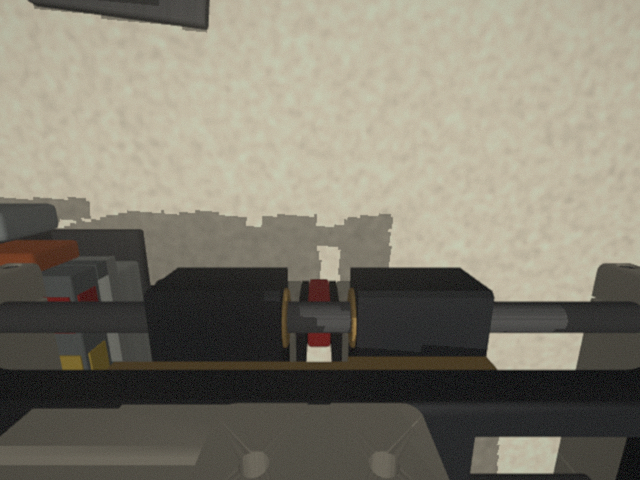

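The red fin sits centred in the pads at (318,310), ahead of the slot mouth. That was my 14th picture, so from here I'll work from numbers only. Inserting in steps.

>>> servo_tool([
  [1,-0.8,-5,0.5,0,0,0],
  [1,0,-5,0,0,0,0],
  [1,0,-5,0,0,0,0],
  [1,0,-5,0,0,0,0],
  [1,0,-5,0,0,0,0],
  [1,0,-5,0,0,0,0],
  [1,0,0,0,0,0,0],
  [1,0,0,0,0,0,0],
])

```text
t: 39.7
eef_pos: [0.5088, -0.1072, 0.0615]
ee_rot: [3.139, 0.0, -1.488]
force: [0.1, -1.0, -0.7]
width: 0.0102
gripper_force: 25.0
```

>>> servo_tool([
  [1,0,-4,0,0,0,0],
  [1,0,-4,0,0,0,0],
  [1,0,-4,0,0,0,0],
  [1,0,-4,0,0,0,0],
  [1,0,0,0,0,0,0],
  [1,0,0,0,0,0,0],
])

```text
t: 40.2
eef_pos: [0.5248, -0.1058, 0.0616]
ee_rot: [3.14, 0.0, -1.488]
force: [0.0, 0.0, -0.0]
width: 0.0099
gripper_force: 25.0
```

>>> servo_tool([
  [1,0,-4,0,0,0,0],
  [1,0,-4,0,0,0,0],
  [1,0,-4,0,0,0,0],
  [1,0,-2,0,0,0,0],
  [1,0,-2,0,0,0,0],
  [1,0,-1,0,0,0,0],
  [1,0,0,0,0,0,0],
  [1,0,0,0,0,0,0],
])

```text
t: 40.87
eef_pos: [0.5391, -0.1048, 0.0611]
ee_rot: [3.135, 0.0, -1.489]
force: [-8.2, 0.4, 4.2]
width: 0.0099
gripper_force: 25.0
```

>>> servo_tool([
  [1,0,-2,0,0,0,0],
  [1,0,0,0,0,0,0],
  [1,0,0,0,0,0,0],
  [0.3,0,2,0,0,0,0],
  [0.3,0,1,0,0,0,0],
  [0.3,0,0,0,0,0,0],
  [0.3,0,0,0,0,0,0],
  [0.3,0,0,0,0,0,0],
  [0.3,0,0,-20,0,0,0],
  [0.3,0,0,-30,0,0,0],
  [0.3,0,0,-30,0,0,0],
  [0.3,0,10,-10,0,0,0],
  [0.3,0,20,0,0,0,0],
  [0.3,0,30,0,0,0,0],
  [0.3,-20,25,0,0,0,0],
  [0.3,-25,15,0,0,0,0],
  [0.3,-10,5,0,0,0,0],
  [0.3,0,0,0,0,0,0],
  [0.3,0,0,0,0,0,0],
  [0.3,0,0,0,0,0,0],
])

```text
t: 42.53
eef_pos: [0.4323, -0.0583, 0.1521]
ee_rot: [3.141, 0.0, -1.488]
force: [0.9, 0.2, 0.2]
width: 0.0306
gripper_force: 0.0
```

```bash
python3 - <<'E'
from h import *
s=arm.get_state(); print(s['t'],s['eef_pos'],s['ee_rot'],s['width'],s['force'])
p=grab('wrist','w12.png')
print('blue',fitslider(p,'blue',(.423,-.087,4)))
print(find(p,'blue_fin',2),find(p,'red_fin',1),find(p,'green_fin',1))
E
```

```text
42.5333 [ 0.43226064 -0.05834658  0.15209554] [ 3.14055156e+00  1.07525388e-04 -1.48773375e+00] 0.030641708729376035 [0.94998822 0.17999458 0.2170914 ]
blue (array([423.19, -86.51,   3.4 ,  68.46]), 156.0, 424, [(161, [250, 201, 14, 15], [256.5, 207.9]), (118, [274, 195, 5, 28], [276.2, 207.7]), (81, [327, 202, 11, 8], [332.0, 205.7]), (58, [327, 211, 10, 14], [331.7, 219.3])])
[(0.93, [0.4633, -0.0807, -0.0003], [288.0, 211.0])] [(0.66, [0.5653, -0.1056, 0.063], [141.0, 177.0])] [(0.79, [0.4535, -0.0106, 0.005], [293.0, 285.0])]
```

```bash
python3 -c "
from h import *
go(.423,-.0868,.008,-86.1)"
```

```text
rot [ 0.13 -0.01  0.77] shift [ 27.4  10.8 143.6] | n 4
```

>>> servo_tool([
  [0.3,0,0,0,0.1,0,0.8],
  [0.3,13,5,15,0,0,0],
  [0.3,14,6,30,0,0,0],
  [0.3,0,0,30,0,0,0],
  [0.3,0,0,15,0,0,0],
  [0.3,0,0,0,0,0,0],
  [0.3,0,0,0,0,0,0],
  [0.3,0,0,0,0,0,0],
])

```text
t: 43.4
eef_pos: [0.4234, -0.086, 0.0627]
ee_rot: [-3.141, -0.0, -1.502]
force: [0.4, -0.4, 1.0]
width: 0.0303
gripper_force: 0.0
```

```bash
python3 -c "
from h import *
go(.423,-.0868,.008,-86.1)"
```

```text
rot [-0.06 -0.    0.02] shift [ 0.8  0.4 54.7] | n 2
```

>>> servo_tool([
  [0.3,0.8,0.4,20,0,0,0],
  [0.3,0,0,20,0,0,0],
  [0.3,0,0,9,0,0,0],
  [0.3,0,0,5,0,0,0],
  [0.3,0,0,0,0,0,0],
  [0.3,0,0,0,0,0,0],
  [1,0,0,0,0,0,0],
  [1,0,0,0,0,0,0],
  [1,0,0,0,0,0,0],
  [1,0,0,0,0,0,0],
  [1,0,0,0,0,0,0],
  [1,0,0,0,0,0,0],
  [1,0,0,0,0,0,0],
])

```text
t: 44.48
eef_pos: [0.4225, -0.0868, 0.0083]
ee_rot: [-3.141, 0.0, -1.502]
force: [-1.1, 1.3, 6.7]
width: 0.0098
gripper_force: 25.0
```

>>> servo_tool([
  [1,0,0,-15,0,0,0],
  [1,0,0,-30,0,0,0],
  [1,0,0,-30,0,0,0],
  [1,0,0,-10,0,0,0],
  [1,0,0,0,0,0,0],
  [1,0,0,0,0,0,0],
])

```text
t: 44.98
eef_pos: [0.4223, -0.0867, 0.0933]
ee_rot: [-3.14, 0.001, -1.503]
force: [-0.7, -0.7, -0.3]
width: 0.0101
gripper_force: 25.0
```

```bash
python3 -c "
from h import *
s=arm.get_state(); print(s['t'],s['eef_pos'],s['ee_rot'],s['width'],s['force'])
x=slot('blue',-.14); go(x[0],x[1],.0623,-85.3)"
```

```text
44.9833 [ 0.42227711 -0.08673497  0.09325113] [-3.13992350e+00  6.82898274e-04 -1.50259987e+00] 0.010085406419806424 [-0.70778136 -0.69228146 -0.33737506]
rot [-0.1   0.04 -0.79] shift [-62.3 -55.2  31. ] | n 2
```

>>> servo_tool([
  [1,0,0,0,-0.1,0,-0.8],
  [1,-12,-11,0,0,0,0],
  [1,-19,-17,0,0,0,0],
  [1,-19,-17,0,0,0,0],
  [1,-12,-10,10,0,0,0],
  [1,0,0,14,0,0,0],
  [1,0,0,7,0,0,0],
  [1,0,0,0,0,0,0],
  [1,0,0,0,0,0,0],
  [1,0,0,0,0,0,0],
  [1,0,0,0,0,0,0],
  [1,0,0,0,0,0,0],
])

```text
t: 45.98
eef_pos: [0.472, -0.0207, 0.0624]
ee_rot: [3.141, 0.0, -1.489]
force: [0.6, -0.0, -0.7]
width: 0.0093
gripper_force: 25.0
```

```bash
python3 -c "
from h import *
s=arm.get_state(); print(s['t'],s['eef_pos'],s['ee_rot'],s['width'],s['force'])
x=slot('blue',-.14); go(x[0],x[1],.0625,-85.3); print(slot('blue',-.08))"
```

```text
45.9833 [ 0.47201075 -0.02069432  0.06236373] [ 3.14092103e+00  3.85971855e-04 -1.48871735e+00] 0.009305275582449576 [ 0.60038186 -0.03253151 -0.72453854]
rot [0.04 0.02 0.  ] shift [-0.6 -0.2 -0.1] | n 1
[ 0.53195178 -0.0151864 ]
```

>>> servo_tool([
  [1,-0.6,-5,0,0,0,0],
  [1,0,-5,0,0,0,0],
  [1,0,-5,0,0,0,0],
  [1,0,-5,0,0,0,0],
  [1,0,-5,0,0,0,0],
  [1,0,-5,0,0,0,0],
  [1,0,0,0,0,0,0],
  [1,0,0,0,0,0,0],
])

```text
t: 46.65
eef_pos: [0.5018, -0.0175, 0.0615]
ee_rot: [3.14, 0.0, -1.489]
force: [0.0, -0.2, -0.6]
width: 0.01
gripper_force: 25.0
```

>>> servo_tool([
  [1,0,-4,0,0,0,0],
  [1,0,-4,0,0,0,0],
  [1,0,-4,0,0,0,0],
  [1,0,-4,0,0,0,0],
  [1,0,0,0,0,0,0],
  [1,0,0,0,0,0,0],
])

```text
t: 47.15
eef_pos: [0.5177, -0.0162, 0.0616]
ee_rot: [3.14, 0.0, -1.488]
force: [-0.2, -0.2, -0.0]
width: 0.0098
gripper_force: 25.0
```

>>> servo_tool([
  [1,0,-4,0,0,0,0],
  [1,0,-4,0,0,0,0],
  [1,0,-4,0,0,0,0],
  [1,0,-2,0,0,0,0],
  [1,0,-2,0,0,0,0],
  [1,0,-2,0,0,0,0],
  [1,0,0,0,0,0,0],
  [1,0,0,0,0,0,0],
])

```text
t: 47.82
eef_pos: [0.5338, -0.0147, 0.0614]
ee_rot: [3.137, 0.0, -1.489]
force: [-8.2, 2.9, 6.7]
width: 0.0101
gripper_force: 25.0
```

>>> servo_tool([
  [1,0,-2,0,0,0,0],
  [1,0,0,0,0,0,0],
  [1,0,0,0,0,0,0],
  [0.3,0,2,0,0,0,0],
  [0.3,0,1,0,0,0,0],
  [0.3,0,0,0,0,0,0],
  [0.3,0,0,0,0,0,0],
  [0.3,0,0,0,0,0,0],
  [0.3,0,0,-20,0,0,0],
  [0.3,0,0,-30,0,0,0],
  [0.3,0,0,-30,0,0,0],
  [0.3,0,10,-10,0,0,0],
  [0.3,0,20,0,0,0,0],
  [0.3,0,30,0,0,0,0],
  [0.3,-20,25,0,0,0,0],
  [0.3,-15,10,0,0,0,0],
  [0.3,0,0,0,0,0,0],
  [0.3,0,0,0,0,0,0],
  [0.3,0,0,0,0,0,0],
  [0.3,0,0,0,0,0,0],
])

```text
t: 49.48
eef_pos: [0.4377, 0.0122, 0.1518]
ee_rot: [3.14, 0.0, -1.489]
force: [0.8, 0.4, -0.1]
width: 0.0305
gripper_force: 0.0
```

```bash
python3 - <<'E'
from h import *
s=arm.get_state(); print(s['t'],s['eef_pos'],s['ee_rot'],s['width'],s['force'])
p=grab('wrist','w13.png')
print(find(p,'green_fin',2),find(p,'green_tip',2))
print(slider(p,'green')[:6])
HUE['green']=((40,90),)
print('green',fitslider(p,'green',(.428,-.014,-6)))
E
```

```text
49.4833 [0.43768027 0.01215455 0.1518179 ] [ 3.13987056e+00  2.15696544e-05 -1.48862304e+00] 0.030521635152777542 [ 0.84675158  0.38055179 -0.07448453]
[(0.76, [0.4746, -0.0115, 0.0024], [281.0, 210.0]), (0.36, [0.6201, -0.1223, 0.074], [46.0, 30.0])] [(0.74, [0.5625, -0.0964, 0.0605], [151.0, 88.0]), (0.71, [0.4748, -0.0149, 0.0081], [280.0, 207.0])]
[(516, [76, 155, 24, 26], [87.7, 167.4]), (52, [251, 199, 13, 13], [257.3, 206.1]), (22, [104, 165, 5, 13], [105.3, 171.9])]
green (array([431.8 , -36.95,  20.22,  66.49]), 443.9, 69, [(52, [251, 199, 13, 13], [257.3, 206.1])])
```

```bash
python3 - <<'E'
from h import *
import h as H
src=open('h.py').read().replace("m&=(h[...,1]>110)&(h[...,2]>40)","m&=(h[...,1]>LIM[0])&(h[...,2]>LIM[1])")
src=src.replace("HUE=dict","LIM=[110,40]\nHUE=dict"); open('h.py','w').write(src)
E
python3 - <<'E'
from h import *
p=grab('wrist')
hh=hsv(p); u=px(p,(.43,-.013,.036)).astype(int); print(u); q=hh[u[1]-18:u[1]+18:4,u[0]-16:u[0]+16:5]; print(q.tolist())
LIM[:]=[75,20]; HUE['green']=((42,90),)
print(slider(p,'green')[:8])
print('green',fitslider(p,'green',(.428,-.014,-6)))
E
```

```text
[329 218]
[[[26, 33, 216], [24, 33, 216], [20, 40, 212], [21, 42, 211], [26, 33, 216], [23, 39, 214], [21, 39, 204]], [[21, 38, 206], [26, 35, 220], [21, 41, 216], [22, 39, 191], [23, 36, 210], [24, 34, 205], [23, 41, 214]], [[21, 38, 135], [18, 36, 140], [22, 40, 139], [23, 40, 145], [25, 32, 142], [23, 38, 142], [25, 34, 218]], [[33, 18, 128], [27, 20, 127], [24, 31, 122], [54, 72, 74], [52, 69, 81], [25, 39, 144], [26, 31, 219]], [[22, 21, 131], [33, 18, 127], [27, 23, 123], [54, 86, 89], [56, 73, 84], [23, 38, 121], [30, 29, 217]], [[27, 21, 124], [27, 20, 126], [30, 18, 125], [58, 84, 94], [60, 74, 96], [40, 49, 114], [22, 39, 208]], [[41, 17, 122], [34, 15, 120], [46, 30, 94], [60, 72, 96], [58, 81, 95], [23, 32, 136], [25, 34, 219]], [[19, 40, 142], [26, 36, 140], [51, 56, 73], [59, 84, 91], [63, 84, 94], [20, 41, 150], [30, 28, 218]], [[18, 40, 145], [21, 37, 143], [55, 56, 77], [60, 88, 90], [57, 96, 93], [21, 36, 140], [27, 34, 215]]]
[(566, [75, 154, 24, 28], [86.7, 168.0]), (291, [101, 155, 15, 28], [108.0, 167.9]), (226, [323, 215, 15, 24], [330.1, 226.7]), (177, [250, 198, 15, 16], [256.6, 205.7]), (134, [272, 197, 10, 28], [276.0, 209.9])]
green (array([428.44,  -4.51,  -7.99,  68.09]), 104.0, 539, [(226, [323, 215, 15, 24], [330.1, 226.7]), (177, [250, 198, 15, 16], [256.6, 205.7]), (134, [272, 197, 10, 28], [276.0, 209.9])])
```

```bash
python3 - <<'E'
from h import *
LIM[:]=[65,20]; HUE['green']=((42,90),)
p=np.load('w9.npy',allow_pickle=True).item(); print('w9',fitslider(p,'green',(.428,-.006,-7)))
p=grab('wrist'); x=fitslider(p,'green',(.428,-.006,-7)); print(x)
go(x[0][0]/1000,x[0][1]/1000,.008,-90+x[0][2])
E
```

```text
w9 (array([428.29,  -5.05,  -7.65,  68.75]), 49.5, 405, [(184, [354, 187, 12, 21], [359.3, 196.8]), (126, [290, 181, 13, 12], [295.9, 186.6]), (95, [310, 178, 6, 24], [312.3, 189.1])])
(array([428.74,  -4.99,  -7.85,  68.26]), 69.8, 618, [(282, [323, 211, 15, 28], [329.8, 225.6]), (188, [249, 198, 16, 16], [256.5, 205.6]), (148, [272, 196, 10, 29], [275.8, 210.0])])
rot [ 0.13 -0.02 12.53] shift [ 18.    6.1 143.6] | n 4
```

>>> servo_tool([
  [0.3,0,0,0,0.1,0,6.2],
  [0.3,0,0,0,0,0,6.3],
  [0.3,9,3,15,0,0,0],
  [0.3,9,3,30,0,0,0],
  [0.3,0,0,30,0,0,0],
  [0.3,0,0,15,0,0,0],
  [0.3,0,0,0,0,0,0],
  [0.3,0,0,0,0,0,0],
  [0.3,0,0,0,0,0,0],
])

```text
t: 50.48
eef_pos: [0.4296, -0.0045, 0.0627]
ee_rot: [-3.141, 0.0, -1.706]
force: [0.3, -0.1, -0.4]
width: 0.0305
gripper_force: 0.0
```

```bash
python3 -c "
from h import *
go(.4286,-.005,.008,-97.8)"
```

```text
rot [-0.06  0.01  0.04] shift [ 0.6  0.9 54.7] | n 2
```

>>> servo_tool([
  [0.3,0.6,0.8,20,0,0,0],
  [0.3,0,0,20,0,0,0],
  [0.3,0,0,9,0,0,0],
  [0.3,0,0,5,0,0,0],
  [0.3,0,0,0,0,0,0],
  [0.3,0,0,0,0,0,0],
  [1,0,0,0,0,0,0],
  [1,0,0,0,0,0,0],
  [1,0,0,0,0,0,0],
  [1,0,0,0,0,0,0],
  [1,0,0,0,0,0,0],
  [1,0,0,0,0,0,0],
  [1,0,0,0,0,0,0],
])

```text
t: 51.57
eef_pos: [0.4282, -0.0051, 0.0083]
ee_rot: [-3.141, 0.0, -1.706]
force: [-1.3, 1.3, 6.9]
width: 0.0098
gripper_force: 25.0
```

>>> servo_tool([
  [1,0,0,-15,0,0,0],
  [1,0,0,-30,0,0,0],
  [1,0,0,-30,0,0,0],
  [1,0,0,-20,0,0,0],
  [1,0,0,0,0,0,-6.2],
  [1,0,0,0,0,0,-6.3],
  [1,0,0,0,0,0,0],
  [1,0,0,0,0,0,0],
  [1,0,0,0,0,0,0],
])

```text
t: 52.32
eef_pos: [0.4276, -0.0053, 0.1025]
ee_rot: [3.141, -0.0, -1.492]
force: [0.2, -0.9, -0.7]
width: 0.0101
gripper_force: 25.0
```

```bash
python3 -c "
from h import *
s=arm.get_state(); print(s['t'],s['eef_pos'],s['ee_rot'],s['width'],s['force'])
x=slot('green',-.14); go(x[0],x[1],.0625,-85.3)"
```

```text
52.3167 [ 0.42755062 -0.00534099  0.10253666] [ 3.14086761e+00 -1.85230151e-04 -1.49194464e+00] 0.010100606181838865 [ 0.22411615 -0.85861124 -0.65233304]
rot [ 0.04 -0.01 -0.18] shift [ 48.4 -43.2  40. ] | n 2
```

>>> servo_tool([
  [1,10,0,0,0,0,-0.2],
  [1,18,0,0,0,0,0],
  [1,14,0,0,0,0,0],
  [1,6,-10,0,0,0,0],
  [1,0,-20,0,0,0,0],
  [1,0,-13,10,0,0,0],
  [1,0,0,18,0,0,0],
  [1,0,0,12,0,0,0],
  [1,0,0,0,0,0,0],
  [1,0,0,0,0,0,0],
  [1,0,0,0,0,0,0],
  [1,0,0,0,0,0,0],
  [1,0,0,0,0,0,0],
])

```text
t: 53.4
eef_pos: [0.4753, -0.0492, 0.0636]
ee_rot: [-3.14, 0.0, -1.485]
force: [-0.2, -0.3, -0.2]
width: 0.0098
gripper_force: 25.0
```

```bash
python3 -c "
from h import *
s=arm.get_state(); print(s['t'],s['eef_pos'],s['ee_rot'],s['width'],s['force'])
x=slot('green',-.14); go(x[0],x[1],.0625,-85.3); print(slot('green',-.08))"
```

```text
53.4 [ 0.47533657 -0.04915943  0.06364887] [-3.14005543e+00  2.71296752e-04 -1.48500467e+00] 0.00977291820202885 [-0.24165068 -0.26593183 -0.22523706]
rot [-0.09  0.02  0.22] shift [0.8 0.8 1.1] | n 1
[ 0.53440993 -0.04508552]
```

>>> servo_tool([
  [1,0.8,-4,0.5,-0.1,0,0.2],
  [1,0,-5,0.5,0,0,0],
  [1,0,-5,0,0,0,0],
  [1,0,-5,0,0,0,0],
  [1,0,-5,0,0,0,0],
  [1,0,-5,0,0,0,0],
  [1,0,0,0,0,0,0],
  [1,0,0,0,0,0,0],
])

```text
t: 54.07
eef_pos: [0.5039, -0.0478, 0.0616]
ee_rot: [3.139, 0.0, -1.489]
force: [-0.5, 0.5, 0.1]
width: 0.01
gripper_force: 25.0
```

>>> servo_tool([
  [1,0,-4,0,0,0,0],
  [1,0,-4,0,0,0,0],
  [1,0,-4,0,0,0,0],
  [1,0,-4,0,0,0,0],
  [1,0,0,0,0,0,0],
  [1,0,0,0,0,0,0],
])

```text
t: 54.57
eef_pos: [0.5198, -0.0464, 0.0617]
ee_rot: [3.14, 0.0, -1.488]
force: [0.4, 0.4, -0.7]
width: 0.0099
gripper_force: 25.0
```

>>> servo_tool([
  [1,0,-4,0,0,0,0],
  [1,0,-4,0,0,0,0],
  [1,0,-4,0,0,0,0],
  [1,0,-2,0,0,0,0],
  [1,0,-2,0,0,0,0],
  [1,0,-2,0,0,0,0],
  [1,0,0,0,0,0,0],
  [1,0,0,0,0,0,0],
])

```text
t: 55.23
eef_pos: [0.5369, -0.0451, 0.0615]
ee_rot: [3.139, 0.0, -1.489]
force: [-3.2, 0.6, 1.0]
width: 0.0099
gripper_force: 25.0
```

>>> servo_tool([
  [1,0,-2,0,0,0,0],
  [1,0,-2,0,0,0,0],
  [1,0,0,0,0,0,0],
  [1,0,0,0,0,0,0],
  [1,0,0,0,0,0,0],
])

```text
t: 55.65
eef_pos: [0.5377, -0.0452, 0.0612]
ee_rot: [3.133, -0.0, -1.489]
force: [-13.2, 1.7, 9.3]
width: 0.01
gripper_force: 25.0
```

>>> servo_tool([
  [0.3,0,2,0,0,0,0],
  [0.3,0,2,0,0,0,0],
  [0.3,0,0,0,0,0,0],
  [0.3,0,0,0,0,0,0],
  [0.3,0,0,0,0,0,0],
  [0.3,0,0,-20,0,0,0],
  [0.3,0,0,-30,0,0,0],
  [0.3,0,0,-30,0,0,0],
  [0.3,-20,0,-30,0,0,0],
  [0.3,-30,0,-20,0,0,0],
  [0.3,-15,0,0,0,0,0],
  [0.3,0,0,0,0,0,0],
  [0.3,0,0,0,0,0,0],
  [0.3,0,0,0,0,0,0],
])

```text
t: 56.82
eef_pos: [0.5323, 0.0196, 0.1913]
ee_rot: [3.139, -0.0, -1.488]
force: [0.7, 0.2, -0.2]
width: 0.0309
gripper_force: 0.0
```

```bash
python3 - <<'E'
from h import *
s=arm.get_state(); print(s['t'],s['eef_pos'],s['ee_rot'],s['width'],s['force'])
p=grab('wrist','w14.png'); np.save('w14.npy',p,allow_pickle=True)
LIM[:]=[75,30]; HUE['green']=((42,90),)
c,sn=np.cos(np.radians(YAW)),np.sin(np.radians(YAW)); X=np.array([c,sn]);Y=np.array([-sn,c])
for col in HUE:
    print(col)
    for a,bb,ce in slider(p,col)[:7]:
        q=[((onz(p,ce,z)[:2]-C)) for z in (.0905,.0665,.079)]
        print('  ',a,bb,ce,[(round(float(v@X)*1000,1),round(float(v@Y)*1000,1)) for v in q])
E
```

```text
56.8167 [0.53225512 0.01961897 0.19130494] [ 3.13909218e+00 -1.67433904e-04 -1.48802967e+00] 0.0308663201204949 [ 0.69332599  0.18731613 -0.2101295 ]
red
   528 [228, 71, 20, 28] [237.7, 84.3] [(-19.2, -42.9), (-13.9, -48.1), (-16.6, -45.4)]
   512 [314, 73, 18, 36] [322.5, 90.7] [(-79.7, -38.8), (-79.9, -43.6), (-79.8, -41.1)]
   381 [250, 72, 13, 40] [256.6, 90.3] [(-32.5, -39.0), (-28.4, -43.8), (-30.5, -41.3)]
green
   4592 [0, 0, 76, 75] [36.6, 31.2] [(117.1, -76.2), (135.1, -84.5), (125.7, -80.2)]
   404 [232, 156, 18, 24] [240.7, 167.2] [(-18.1, 14.4), (-12.7, 14.5), (-15.5, 14.5)]
   290 [316, 156, 13, 25] [322.1, 167.9] [(-79.6, 14.9), (-79.8, 15.1), (-79.7, 15.0)]
   185 [257, 152, 8, 32] [260.5, 167.7] [(-33.0, 14.8), (-29.0, 14.9), (-31.1, 14.9)]
   53 [253, 157, 4, 23] [254.3, 167.3] [(-28.4, 14.5), (-23.9, 14.6), (-26.2, 14.6)]
blue
   8830 [0, 138, 89, 144] [45.0, 207.0] [(135.5, 44.6), (155.2, 47.5), (144.9, 46.0)]
   393 [233, 195, 19, 23] [242.3, 205.7] [(-17.7, 43.5), (-12.2, 46.3), (-15.1, 44.8)]
   321 [314, 193, 14, 26] [320.6, 205.3] [(-78.5, 43.1), (-78.7, 45.9), (-78.6, 44.4)]
   288 [254, 188, 12, 32] [259.6, 203.6] [(-31.2, 41.8), (-27.0, 44.5), (-29.2, 43.1)]
```

```bash
python3 -c "
from h import *
go(.6468,.1545,.135,-85.3)"
```

```text
rot [ 0.16 -0.02  0.01] shift [-125.4 -125.2   56.1] | n 4
```

>>> servo_tool([
  [1,-15,-15,0,0.1,0,0],
  [1,-28,-28,0,0,0,0],
  [1,-28,-28,0,0,0,0],
  [1,-28,-28,0,0,0,0],
  [1,-18,-18,10,0,0,0],
  [1,-8,-8,20,0,0,0],
  [1,0,0,20,0,0,0],
  [1,0,0,6,0,0,0],
  [1,0,0,0,0,0,0],
  [1,0,0,0,0,0,0],
  [1,0,0,0,0,0,0],
])

```text
t: 57.78
eef_pos: [0.6474, 0.1542, 0.1371]
ee_rot: [-3.14, 0.0, -1.489]
force: [0.5, -0.0, 0.7]
width: 0.0003
gripper_force: 0.0
```

```bash
python3 -c "
from h import *
s=arm.get_state(); print(s['t'],s['eef_pos'],s['width'])
go(.6468,.1545,.107,-85.3)"
```

```text
57.7833 [0.64743764 0.15418088 0.1371201 ] 0.0003278507801942954
rot [-0.1   0.02 -0.01] shift [-0.4  0.6 30.1] | n 1
```

>>> servo_tool([
  [1,0,0,8,0,0,0],
  [1,0,0,8,0,0,0],
  [1,0,0,5,0,0,0],
  [1,0,0,4,0,0,0],
  [1,0,0,4,0,0,0],
  [1,0,0,2,0,0,0],
  [1,0,0,0,0,0,0],
  [1,0,0,0,0,0,0],
  [1,0,0,0,0,0,0],
])

```text
t: 58.53
eef_pos: [0.6475, 0.1548, 0.107]
ee_rot: [-3.139, 0.0, -1.488]
force: [-3.9, -0.6, 14.3]
width: 0.0004
gripper_force: 7.2
```

>>> servo_tool([
  [1,0,0,1.5,0,0,0],
  [1,0,0,0,0,0,0],
  [1,0,0,0,0,0,0],
  [1,0,0,0,0,0,0],
  [1,0,0,0,0,0,0],
  [1,0,0,0,0,0,0],
  [1,0,0,0,0,0,0],
  [1,0,0,0,0,0,0],
  [1,0,0,0,0,0,0],
  [1,0,0,0,0,0,0],
  [1,0,0,0,0,0,0],
  [1,0,0,0,0,0,0],
  [1,0,0,0,0,0,0],
  [1,0,0,0,0,0,0],
  [1,0,0,0,0,0,0],
  [1,0,0,0,0,0,0],
  [1,0,0,0,0,0,0],
  [1,0,0,0,0,0,0],
  [1,0,0,0,0,0,0],
  [1,0,0,0,0,0,0],
])

```text
t: 60.2
eef_pos: [0.6475, 0.1549, 0.1067]
ee_rot: [-3.138, 0.0, -1.487]
force: [-7.3, -0.5, 21.5]
width: 0.0004
gripper_force: 10.8
```

>>> servo_tool([
  [1,0,0,0,0,0,0],
  [1,0,0,0,0,0,0],
  [1,0,0,0,0,0,0],
  [1,0,0,0,0,0,0],
  [1,0,0,0,0,0,0],
  [1,0,0,0,0,0,0],
  [1,0,0,0,0,0,0],
  [1,0,0,0,0,0,0],
])

```text
t: 60.87
eef_pos: [0.6476, 0.1549, 0.1067]
ee_rot: [-3.138, 0.0, -1.487]
force: [-8.0, -0.7, 21.8]
width: 0.0008
gripper_force: 10.8
```

>>> servo_tool([
  [1,0,0,-15,0,0,0],
  [1,0,0,-30,0,0,0],
  [1,0,0,-40,0,0,0],
  [1,0,0,-40,0,0,0],
  [0,0,0,-25,0,0,0],
  [0,20,10,0,0,0,0],
  [0,35,10,0,0,0,0],
  [0,40,10,0,0,0,0],
  [0,40,0,0,0,0,0],
  [0,25,0,0,0,0,0],
  [0,10,0,0,0,0,0],
  [0,0,0,0,0,0,0],
  [0,0,0,0,0,0,0],
  [0,0,0,0,0,0,0],
  [0,0,0,0,0,0,0],
])

```text
t: 62.12
eef_pos: [0.6309, -0.0161, 0.2529]
ee_rot: [3.141, 0.0, -1.487]
force: [-0.5, 0.6, 0.6]
width: 0.0438
gripper_force: 0.0
```

```bash
python3 - <<'E'
from h import *
s=arm.get_state(); print(s['t'],s['eef_pos'],s['ee_rot'],s['width'],s['force'])
p=grab('wrist','w15.png'); np.save('w15.npy',p,allow_pickle=True)
h=hsv(p); P=np.array([.613,-.06])
c,sn=np.cos(np.radians(YAW)),np.sin(np.radians(YAW)); X=np.array([c,sn]);Y=np.array([-sn,c])
loc=lambda v:[round(float((np.array(v)-P)@X)*1000,1),round(float((np.array(v)-P)@Y)*1000,1)]
u=px(p,(*(C+.003*X),.109)).astype(int); print('rib px',u, h[u[1]-30:u[1]+31:10,u[0]-12:u[0]+13:4,2].tolist())
for t in (55,65,75):
    q=quad(p,h[...,2]<t,.109,(u[0]-22,u[1]-60,u[0]+22,min(u[1]+60,266))); print('rib',t,q,loc(q[0]))
LIM[:]=[75,30]; HUE['green']=((42,90),); HUE['yellow']=((18,34),); HUE['orange']=((5,17),)
for col in HUE:
    print(col)
    for a,bb,ce in slider(p,col)[:6]:
        if a>100: print('  ',a,bb,ce,[loc(onz(p,ce,z)[:2]) for z in (.0905,.0665,.079)])
E
```

```text
62.1167 [ 0.63086056 -0.016051    0.25294073] [ 3.14129770e+00  1.81122746e-04 -1.48723761e+00] 0.04384877340067483 [-0.49606128  0.63569831  0.61389166]
rib px [335 200] [[143, 146, 143, 137, 137, 149, 148], [100, 96, 59, 61, 71, 113, 173], [95, 92, 55, 68, 66, 135, 201], [95, 93, 56, 62, 66, 133, 143], [91, 90, 48, 51, 49, 141, 157], [90, 88, 49, 51, 46, 148, 153], [93, 90, 90, 144, 143, 140, 144]]
rib 55 (array([ 0.61951514, -0.05220068]), array([10.1, 43.2]), 95.24) [7.1, 7.2]
rib 65 (array([ 0.61952228, -0.05390184]), array([11.9, 48.4]), 94.24) [7.0, 5.5]
rib 75 (array([ 0.61949451, -0.05390952]), array([12.3, 48.5]), 94.07) [7.0, 5.5]
red
   426 [407, 142, 23, 22] [418.3, 152.6] [[-70.6, -35.9], [-77.5, -36.8], [-73.9, -36.4]]
   298 [348, 140, 16, 20] [355.4, 149.5] [[-12.3, -38.6], [-14.8, -39.7], [-13.5, -39.1]]
   121 [364, 138, 6, 28] [366.6, 151.4] [[-22.7, -36.9], [-26.0, -37.9], [-24.3, -37.4]]
green
   11678 [103, 0, 120, 130] [160.9, 57.0] [[158.6, -115.2], [168.9, -122.0], [163.5, -118.5]]
   231 [346, 204, 14, 17] [352.6, 212.1] [[-11.3, 19.4], [-13.7, 22.7], [-12.
[... 204 characters left out ...]
22, 19, 24] [411.6, 233.5] [[-69.7, 40.4], [-76.6, 45.2], [-73.0, 42.7]]
   240 [345, 233, 14, 18] [351.5, 241.1] [[-11.0, 48.1], [-13.4, 53.5], [-12.1, 50.7]]
   105 [361, 224, 5, 25] [362.7, 236.5] [[-21.9, 43.5], [-25.1, 48.5], [-23.4, 45.9]]
yellow
   3510 [186, 355, 389, 16] [400.8, 364.1] [[-68.2, 185.2], [-74.9, 200.9], [-71.4, 192.7]]
   630 [409, 288, 21, 60] [420.9, 318.3] [[-85.9, 130.9], [-93.9, 142.5], [-89.7, 136.5]]
   611 [208, 288, 21, 61] [216.3, 318.3] [[128.7, 131.4], [136.7, 143.0], [132.5, 136.9]]
   285 [347, 172, 15, 20] [354.1, 181.5] [[-11.9, -9.6], [-14.4, -8.5], [-13.1, -9.1]]
orange
   575 [315, 83, 37, 18] [332.6, 91.3] [[9.3, -88.0], [8.4, -92.8], [8.9, -90.3]]
```

```bash
python3 -c "
from h import *
go(.6190,-.0537,.125,-85.8)"
```

```text
rot [0.01 0.01 0.6 ] shift [ 36.7  14.6 128. ] | n 4
```

>>> servo_tool([
  [0,0,0,0,0,0,0.6],
  [0,18,7,25,0,0,0],
  [0,19,7,30,0,0,0],
  [0,0,0,30,0,0,0],
  [0,0,0,28,0,0,0],
  [0,0,0,13,0,0,0],
  [0,0,0,0,0,0,0],
  [0,0,0,0,0,0,0],
  [0,0,0,0,0,0,0],
])

```text
t: 62.92
eef_pos: [0.6206, -0.0546, 0.1286]
ee_rot: [-3.14, -0.0, -1.498]
force: [0.2, 0.5, 0.1]
width: 0.044
gripper_force: 0.0
```

```bash
python3 -c "
from h import *
go(.6190,-.0537,.0825,-85.8)"
```

```text
rot [-0.11 -0.01 -0.04] shift [-1.1  1.6 46.1] | n 2
```

>>> servo_tool([
  [0,-1,1.5,20,-0.1,0,0],
  [0,0,0,18,0,0,0],
  [0,0,0,6,0,0,0],
  [0,0,0,0,0,0,0],
  [0,0,0,0,0,0,0],
  [0,0,0,0,0,0,0],
], squeeze=60)

```text
t: 63.42
eef_pos: [0.6191, -0.0541, 0.0848]
ee_rot: [-3.141, -0.0, -1.498]
force: [-0.0, -0.3, 0.0]
width: 0.0437
gripper_force: 0.0
```

>>> servo_tool([
  [1,0,0,0,0,0,0],
  [1,0,0,0,0,0,0],
  [1,0,0,0,0,0,0],
  [1,0,0,0,0,0,0],
  [1,0,0,0,0,0,0],
  [1,0,0,0,0,0,0],
  [1,0,0,0,0,0,0],
  [1,0,0,0,0,0,0],
  [1,0,0,0,0,0,0],
  [1,0,0,0,0,0,0],
  [1,0,0,0,0,0,0],
])

```text
t: 64.33
eef_pos: [0.6181, -0.0542, 0.0832]
ee_rot: [3.14, 0.0, -1.499]
force: [0.8, 0.4, -0.7]
width: 0.0117
gripper_force: 60.0
```

>>> servo_tool([
  [1,0,0,-4,0,0,0],
  [1,0,0,-8,0,0,0],
  [1,0,0,-12,0,0,0],
  [1,0,0,-18,0,0,0],
  [1,0,0,-22,0,0,0],
  [1,0,0,-22,0,0,0],
  [1,0,0,-18,0,0,0],
  [1,0,0,-12,0,0,0],
  [1,0,0,-6,0,0,0],
  [1,10,0,0,0,0,0],
  [1,20,0,0,0,0,0],
  [1,25,0,0,0,0,0],
  [1,25,0,0,0,0,0],
  [1,20,0,0,0,0,0],
  [1,10,0,0,0,0,0],
  [1,0,0,0,0,0,0],
  [1,0,0,0,0,0,0],
  [1,0,0,0,0,0,0],
  [1,0,0,0,0,0,0],
])

```text
t: 65.92
eef_pos: [0.6259, -0.1632, 0.2048]
ee_rot: [3.139, 0.0, -1.498]
force: [-0.5, -0.1, -6.0]
width: 0.0118
gripper_force: 60.0
```

```bash
python3 - <<'E'
from h import *
s=arm.get_state(); print(s['t'],s['eef_pos'],s['ee_rot'],s['width'],s['force'])
p=grab('wrist','w16.png'); np.save('w16.npy',p,allow_pickle=True)
h=hsv(p)
u=px(p,(.59,-.295,.06)).astype(int); print('stand px',u); print(h[max(0,u[1]-60):u[1]+90:10,u[0]-70:u[0]+70:10,2])
for t in (18,24,30):
    try: print(t,quad(p,h[...,2]<t,.06,(max(0,u[0]-90),max(0,u[1]-90),u[0]+90,u[1]+95)))
    except Exception as e: print(e)
t=grab('top'); t=dict(t); t['color']=cv2.imread('pics/top0.png')[:,:,::-1].copy(); ht=hsv(t)
print('top',quad(t,ht[...,2]<15,.06,(425,195,485,230)))
# cassette in hand: marks relative to tool
LIM[:]=[75,30]; z=s['eef_pos'][2]-.0382
r=R.from_euler('xyz',s['ee_rot']).as_matrix()
HUE['yellow']=((18,34),)
for col in ('red','yellow'):
  for a,bb,ce in slider(p,col)[:4]: print(col,a,bb,ce,[(r.T@(onz(p,ce,z+d)-s['eef_pos'])*1000).round(1).tolist() for d in (.034,.0455,.0215)])
E
```

```text
65.9167 [ 0.62587359 -0.16320377  0.20481913] [ 3.13920629e+00  3.44369098e-04 -1.49820500e+00] 0.011754720507846643 [-0.47464847 -0.07942023 -6.00378545]
stand px [372  88]
[[226 107 102  99 102 101  94  70  68  71  72 190 223 221]
 [228 105 101  98 100  97 102  62  64  69  68 217 227 223]
 [230  98 101  98  99  71  72  65  59  65  74 228 223 224]
 [230  96 103 105 103  72  64  63  64  65  63 227 228 227]
 [231 103 101  98  96  66  50  66  65  70  66 229 220 227]
 [147 101 104  98  74  68  58  63  69  67  71 227 227 225]
 [ 93 103  98  98  67  69  65  65  68  62  91 230 228 224]
 [ 98  99 100  99  71  68  58  63  65  69 228 229 229 229]
 [ 99 103  97 101  72  73  67  66  66  71 231 227 227 230]
 [105 101 101 101  71  71  68  67  67  69 229 230 231 231]
 [106 106 100 105  75  71  68  67  72  77 231 230 230 229]
 [104 104 100 101  75  75  73 103 115 106 230 231 231 228]
 [231 231 231 230 231 162  87 100 111 103 228 228 229 230]
 [230 228 230 224 221 228 232 224 226 231 228 231 230 231]
 [231 227 227 230 228 230 229 229 230 228 231 228 232 230]]
max() iterable argument is empty
max() i
[... 161 characters left out ...]
 209.6] [[45.6, 77.7, 4.4], [47.1, 72.2, -7.1], [44.0, 83.7, 16.9]]
red 1085 [343, 193, 30, 38] [357.5, 211.9] [[44.5, 19.0, 4.2], [46.1, 17.7, -7.3], [42.8, 20.5, 16.7]]
red 368 [375, 184, 9, 50] [379.0, 208.9] [[46.0, 29.4, 4.3], [47.4, 27.3, -7.3], [44.4, 31.7, 16.8]]
yellow 3625 [110, 356, 391, 15] [328.6, 364.0] [[-39.4, 5.5, 4.2], [-31.8, 5.1, -7.3], [-47.5, 5.9, 16.7]]
yellow 585 [342, 253, 29, 28] [353.8, 263.8] [[18.1, 17.9, 4.2], [21.5, 16.6, -7.3], [14.4, 19.3, 16.7]]
yellow 377 [277, 287, 10, 62] [281.1, 317.8] [[-11.7, -19.8, 4.2], [-6.2, -18.4, -7.3], [-17.8, -21.4, 16.7]]
yellow 373 [351, 288, 10, 60] [356.1, 318.2] [[-12.0, 19.9, 4.3], [-6.4, 18.5, -7.3], [-18.0, 21.4, 16.8]]
```

```bash
python3 - <<'E'
from h import *
p=np.load('w16.npy',allow_pickle=True).item(); h=hsv(p)
print(h[0:160:8,320:424:6,2])
for t in (80,85): print(t,quad(p,h[...,2]<t,.06,(290,0,440,165)))
E
```

```text
[[222 225 225 225 225 226 222 224 222 224 217 226 228 220 224 221 218 222]
 [227 225 226 224 226 222 218 225 225 219 226 225 218 225 227 224 227 225]
 [226 225 223 226 226 223 224 223 179  60 106 158 211 227 227 222 225 224]
 [100 100  98 118 186 223 230 227  70  67  67  70  69  74  72  67 223 227]
 [103 105  99 101  99 104 101 102  66  65  69  66  72  70  70  85 225 224]
 [105 103 100  97 100 103 102 102  66  67  66  66  65  68  69 118 226 225]
 [ 99 101  98 101  98  77  72  72  59  61  67  67  65  64  67 217 228 223]
 [100 101 105 101  77  74  74  69  65  64  67  64  67  64  68 227 222 223]
 [ 99 101 103  98  66  71  72  51  61  59  62  62  71  71  63 228 227 224]
 [102  96  99  97  71  68  70  50  57  65  65  62  65  69  67 222 227 226]
 [101  97 101  95  72  76  71  57  61  64  63  67  67  69 148 228 224 223]
 [104 102  98  94  71  68  70  65  61  63  65  69  62  71 230 226 229 228]
 [101  96 103  81  71  68  68  61  62  63  63  63  72  71 230 229 229 228]
 [104  97 104  72  72  70  56  65  65  66  67  67  68  63 229 228 230 226]
 [102 106  97  68  70  71  49  63  69  71  67  69  73  93 229 229 224 227]
 [102 104 101  69  76  71  69  64  66  70  74  76  75 204 227 229 229 229]
 [100 101 105  75  76  72  76  68  68  69  71  75  77 231 228 229 227 230]
 [102 102 109  76  77  74  76  75  74 106  96  75  68 227 231 228 231 230]
 [169 121  86 100 102 105 107 107 111 108 111 106 104 229 229 230 231 229]
 [229 229 230 229 229 222 226 231 232 234 177 157 205 231 231 231 231 230]]
80 (array([ 0.59202423, -0.29994659]), array([96.5, 53. ]), 87.56)
85 (array([ 0.59207141, -0.29963867]), array([97.3, 53.1]), 87.58)
```

```bash
python3 - <<'E'
from h import *
p=np.load('w16.npy',allow_pickle=True).item(); h=hsv(p); V=h[...,2].astype(float)
pts=[]
for r in range(30,122,4):
    row=V[r,370:430]; i=np.argmax(row>147); x=370+i-1+(147-row[i-1])/(row[i]-row[i-1]); pts.append(onz(p,(x,r),.06)[:2])
pts=np.array(pts); 
vx,vy,x0,y0=cv2.fitLine(pts.astype(np.float32),cv2.DIST_HUBER,0,.01,.01).ravel(); d=np.array([vx,vy]); d*=np.sign(d[1]); 
yaw=np.arctan2(-d[0],d[1]); n=np.array([np.cos(yaw),np.sin(yaw)]); print('edge yaw',np.degrees(yaw), 'resid', (((pts-[x0,y0])@n)*1000).round(1))
# ends: columns 380..405 far end, near end
for c in (380,388,396,404):
    col=V[:60,c]; j=np.argmax(col<147); print(c,'far',onz(p,(c,j-.5),.06)[:2].round(4), 'col',V[116:150:2,c].astype(int).tolist())
for y in (-.257,-.302,-.347):
    print(y, x0+vx/vy*(y-y0))
E
```

```text
edge yaw -2.3731468 resid [ 0.7  0.3 -0.1 -0.  -0.1 -0.1  0.   0.  -0.1  0.  -0.  -0.   0.1  0.1
 -0.  -0.1 -0.1  0.   0.   0.   0.1  0.  -0. ]
380 far [ 0.5901 -0.3487] col [69, 65, 74, 69, 71, 74, 71, 75, 75, 65, 96, 109, 113, 109, 111, 111, 111]
388 far [ 0.5836 -0.3485] col [73, 73, 69, 71, 71, 73, 75, 75, 72, 73, 65, 108, 110, 108, 111, 108, 106]
396 far [ 0.5772 -0.3483] col [70, 68, 69, 69, 86, 110, 135, 151, 189, 219, 226, 229, 234, 232, 229, 230, 230]
404 far [ 0.5707 -0.348 ] col [230, 229, 227, 226, 227, 228, 228, 229, 229, 230, 231, 229, 228, 229, 229, 227, 226]
-0.257 0.566596
-0.302 0.56473106
-0.347 0.5628661
```

```bash
python3 -c "
from h import *
go(.5835,-.3032,.16,-92.5)"
```

```text
rot [0.11 0.   6.68] shift [141.8  36.4  45.1] | n 4
```

>>> servo_tool([
  [1,0,0,0,0.1,0,2],
  [1,0,0,0,0,0,2.7],
  [1,0,0,0,0,0,2],
  [1,10,3,0,0,0,0],
  [1,20,5,0,0,0,0],
  [1,25,6,0,0,0,0],
  [1,28,7,0,0,0,0],
  [1,28,7,5,0,0,0],
  [1,20,5,10,0,0,0],
  [1,10,3,15,0,0,0],
  [1,0,0,10,0,0,0],
  [1,0,0,5,0,0,0],
  [1,0,0,0,0,0,0],
  [1,0,0,0,0,0,0],
  [1,0,0,0,0,0,0],
  [1,0,0,0,0,0,0],
])

```text
t: 67.35
eef_pos: [0.5847, -0.3026, 0.1612]
ee_rot: [-3.14, -0.0, -1.614]
force: [-0.2, 0.7, -5.9]
width: 0.0114
gripper_force: 60.0
```

```bash
python3 -c "
from h import *
s=arm.get_state(); print(s['t'],s['eef_pos'],s['ee_rot'],s['width'],s['force'])
go(.5835,-.3032,.101,-92.5)
p=grab('side'); HUE['green']=((42,90),); LIM[:]=[75,30]
for c in ('red','blue','green'): print(c,[(a,b,ce) for a,b,ce in slider(p,c) if 280<ce[0]<400 and ce[1]<270][:4])"
```

```text
67.35 [ 0.5846707  -0.30264581  0.16123915] [-3.14001683e+00 -4.60729799e-04 -1.61445686e+00] 0.01144227195288289 [-0.23560189  0.72665651 -5.93881358]
rot [-0.09 -0.03 -0.  ] shift [ 0.6  1.1 60.2] | n 2
red [(28, [340, 166, 5, 10], [342.0, 170.2]), (26, [322, 166, 5, 12], [324.5, 171.3])]
blue [(40, [317, 180, 8, 11], [321.0, 183.6]), (39, [339, 180, 4, 13], [340.4, 185.8]), (16, [332, 136, 7, 3], [335.1, 137.1])]
green [(27, [318, 176, 7, 9], [321.5, 178.4])]
```

>>> servo_tool([
  [1,0.6,1,15,-0.1,0,0],
  [1,0,0,20,0,0,0],
  [1,0,0,13,0,0,0],
  [1,0,0,6,0,0,0],
  [1,0,0,3,0,0,0],
  [1,0,0,0,0,0,0],
  [1,0,0,0,0,0,0],
  [1,0,0,0,0,0,0],
  [1,0,0,0,0,0,0],
])

```text
t: 68.15
eef_pos: [0.5833, -0.3038, 0.1042]
ee_rot: [3.141, -0.0, -1.616]
force: [-0.1, -0.3, -6.9]
width: 0.0116
gripper_force: 60.0
```

>>> servo_tool([
  [1,0,0,1,0,0,0],
  [1,0,0,1,0,0,0],
  [1,0,0,0,0,0,0],
  [1,0,0,0,0,0,0],
  [1,0,0,0,0,0,0],
])

```text
t: 68.57
eef_pos: [0.5827, -0.3037, 0.1012]
ee_rot: [3.14, -0.0, -1.616]
force: [-0.6, -0.2, -5.9]
width: 0.0115
gripper_force: 60.0
```

>>> servo_tool([
  [1,0,-0.5,1,0,0,0],
  [1,0,0,1,0,0,0],
  [1,0,0,0,0,0,0],
  [1,0,0,0,0,0,0],
  [1,0,0,0,0,0,0],
])

```text
t: 68.98
eef_pos: [0.5832, -0.3037, 0.0991]
ee_rot: [3.14, 0.0, -1.616]
force: [-0.6, -0.3, -6.4]
width: 0.0114
gripper_force: 60.0
```

>>> servo_tool([
  [1,0,0,0.7,0,0,0],
  [1,0,0,0,0,0,0],
  [1,0,0,0,0,0,0],
  [1,0,0,0,0,0,0],
])

```text
t: 69.32
eef_pos: [0.5832, -0.3037, 0.0985]
ee_rot: [3.14, -0.0, -1.616]
force: [-0.5, 0.6, -6.8]
width: 0.0114
gripper_force: 60.0
```

>>> servo_tool([
  [1,0,0,0.7,0,0,0],
  [1,0,0,0,0,0,0],
  [1,0,0,0,0,0,0],
])

```text
t: 69.57
eef_pos: [0.5833, -0.3038, 0.0983]
ee_rot: [3.14, -0.0, -1.616]
force: [-1.7, 1.0, -1.4]
width: 0.0113
gripper_force: 60.0
```

>>> servo_tool([
  [1,0,0,0.7,0,0,0],
  [1,0,0,0,0,0,0],
  [1,0,0,0,0,0,0],
])

```text
t: 69.82
eef_pos: [0.5833, -0.3038, 0.0983]
ee_rot: [3.141, -0.0, -1.615]
force: [-4.2, 1.9, 5.5]
width: 0.012
gripper_force: 60.0
```

>>> servo_tool([
  [1,0,0,-0.6,0,0,0],
  [1,0,0,0,0,0,0],
  [0.4,0,0,0,0,0,0],
  [0.4,0,0,0,0,0,0],
  [0.4,0,0,0,0,0,0],
  [0.4,0,0,0,0,0,0],
  [0.4,0,0,0,0,0,0],
  [0.4,0,0,-8,0,0,0],
  [0.4,0,0,-15,0,0,0],
  [0.4,0,0,-25,0,0,0],
  [0.4,0,0,-30,0,0,0],
  [0.4,0,0,-30,0,0,0],
  [0.4,-15,0,-20,0,0,0],
  [0.4,-20,0,0,0,0,0],
  [0.4,-10,0,0,0,0,0],
  [0.4,0,0,0,0,0,0],
  [0.4,0,0,0,0,0,0],
  [0.4,0,0,0,0,0,0],
])

```text
t: 71.32
eef_pos: [0.5851, -0.2589, 0.2251]
ee_rot: [3.139, -0.0, -1.615]
force: [-0.5, -0.5, -0.5]
width: 0.0263
gripper_force: 0.0
```

```bash
python3 - <<'E'
from h import *
s=arm.get_state(); print(s['t'],s['eef_pos'],s['ee_rot'],s['width'],s['force'])
p=grab('wrist','w17.png'); h=hsv(p); np.save('w17.npy',p,allow_pickle=True)
S=np.array([.5833,-.3030]); a=np.radians(-2.5); X=np.array([np.cos(a),np.sin(a)]);Y=np.array([-np.sin(a),np.cos(a)])
loc=lambda v:[round(float((np.array(v)-S)@X)*1000,1),round(float((np.array(v)-S)@Y)*1000,1)]
u=px(p,(*S,.124)).astype(int); print(u)
for t in (45,60,75):
    try: q=quad(p,h[...,2]<t,.124,(u[0]-28,max(0,u[1]-70),u[0]+28,min(u[1]+70,264))); print('rib',t,q,loc(q[0]))
    except Exception as e: print(e)
LIM[:]=[75,30]; HUE['green']=((42,90),); HUE['yellow']=((18,34),)
for col in HUE:
    for ar,bb,ce in slider(p,col)[:6]:
        if ar>80 and ce[1]<268: print(col,ar,bb,ce,'mark',loc(onz(p,ce,.094)[:2]),'fin',loc(onz(p,ce,.1055)[:2]),'sh',loc(onz(p,ce,.0815)[:2]))
E
```

```text
71.3167 [ 0.58512242 -0.25892678  0.22510168] [ 3.13861721e+00 -2.10803562e-05 -1.61542655e+00] 0.026282446445364694 [-0.54995068 -0.46758008 -0.53389297]
[318 195]
rib 45 (array([ 0.5889696 , -0.28163763]), array([0.4, 1.8]), 113.55) [4.7, 21.6]
rib 60 (array([ 0.5835177 , -0.30315372]), array([48.1, 11. ]), 87.45) [0.2, -0.1]
rib 75 (array([ 0.58389044, -0.30353479]), array([48.8, 11.8]), 87.45) [0.6, -0.5]
red 595 [402, 123, 26, 27] [415.2, 136.6] mark [-80.1, -45.5] fin [-76.9, -44.5] sh [-83.6, -46.5]
red 405 [333, 125, 18, 24] [341.0, 136.6] mark [-18.8, -45.5] fin [-18.1, -44.6] sh [-19.7, -46.5]
red 208 [352, 123, 7, 33] [354.8, 139.2] mark [-30.3, -43.5] fin [-29.1, -42.6] sh [-31.6, -44.4]
green 6173 [82, 206, 95, 96] [120.7, 249.1] mark [176.9, 50.0] fin [169.9, 47.1] sh [184.6, 53.1]
green 312 [332, 200, 16, 20] [339.5, 209.3] mark [-18.5, 14.6] fin [-17.7, 13.1] sh [-19.3, 16.2]
green 236 [409, 198, 12, 23] [414.8, 209.4] mark [-84.0, 14.7] fin [-80.6, 13.3] sh [-87.7, 16.3]
green 145 [351, 194, 6, 29] [353.0, 207.9] mark [-30.2, 13.4] fin [-29.0, 11.9] sh [-31.5, 14.9]
blue 465 [398, 223, 22, 27] [409.1, 235.6] mark [-80.6, 38.0] fin [-77.4, 35.6] sh [-84.1, 40.6]
blue 289 [332, 233, 16, 20] [339.0, 242.9] mark [-18.5, 44.6] fin [-17.7, 41.9] sh [-19.3, 47.5]
blue 168 [349, 223, 8, 29] [352.8, 237.7] mark [-30.7, 39.8] fin [-29.4, 37.4] sh [-32.0, 42.5]
yellow 383 [332, 163, 17, 23] [340.0, 174.2] mark [-18.5, -15.2] fin [-17.7, -15.5] sh [-19.3, -14.9]
```

Rib and marks put the cassette within about 0.6 mm of the stand's centre, level and square. The blue slider looks slightly yawed, so I'll check it from a better angle.

>>> servo_tool([
  [0.4,-15,10,0,0,0,0],
  [0.4,-25,15,0,0,0,0],
  [0.4,-20,10,0,0,0,0],
  [0.4,0,0,0,0,0,0],
  [0.4,0,0,0,0,0,0],
  [0.4,0,0,0,0,0,0],
  [0.4,0,0,0,0,0,0],
])

```text
t: 71.95
eef_pos: [0.5534, -0.198, 0.2254]
ee_rot: [3.139, -0.0, -1.616]
force: [-0.2, -1.4, 0.5]
width: 0.0261
gripper_force: 0.0
```

```bash
cat >> h.py <<'E'
def fitin(p,col,guess,z0):
    """slider in its slot: fit fin+shoulder (guess fin x,y,yaw), underside at z0"""
    from scipy.optimize import minimize
    h=hsv(p); m=np.zeros(h.shape[:2],bool)
    for lo,hi in HUE[col]: m|=(h[...,0]>=lo)&(h[...,0]<=hi)
    m&=(h[...,1]>LIM[0])&(h[...,2]>LIM[1])
    def polys(x):
        c,s=np.cos(np.radians(x[2])),np.sin(np.radians(x[2]))
        B=lambda a0,a1,b,za,zb:np.array([px(p,(x[0]/1000+c*a-s*q,x[1]/1000+s*a+c*q,z0+z)) for a in(a0,a1) for q in(-b,b) for z in(za,zb)])
        return [B(-.005,.005,.010,.005,.036),B(.0485,.052,.0135,0,.012)]
    q=np.vstack(polys([guess[0]*1000,guess[1]*1000,guess[2]])); lo=(q.min(0)-8).astype(int); hi=(q.max(0)+8).astype(int)
    lo[0]=int(polys([guess[0]*1000,guess[1]*1000,guess[2]])[1][:,0].min())-1; lo=np.maximum(lo,0); hi[1]=min(hi[1],266)
    def img(x):
        r=np.zeros(m.shape,np.uint8)
        for b in polys(x): cv2.fillConvexPoly(r,cv2.convexHull((b*16).astype(np.int32)),255,cv2.LINE_AA,4)
        return cv2.GaussianBlur(r.astype(np.float32),(0,0),1.5)/255
    T=cv2.GaussianBlur(m.astype(np.float32),(0,0),1.5)
    x0=np.array([guess[0]*1000,guess[1]*1000,guess[2]]); 
    r=minimize(lambda x:((img(x)-T)[lo[1]:hi[1],lo[0]:hi[0]]**2).sum(),x0,method='Nelder-Mead',options=dict(initial_simplex=np.vstack([x0]+[x0+d for d in np.diag([3,4,4])]),xatol=.02))
    return r.x.round(2),round(float(r.fun),1),int(m[lo[1]:hi[1],lo[0]:hi[0]].sum())
E
python3 - <<'E'
from h import *
s=arm.get_state(); print(s['t'],s['eef_pos'])
LIM[:]=[75,30]; HUE['green']=((42,90),)
def rep(p,Cc,a,z0):
    X=np.array([np.cos(a),np.sin(a)]);Y=np.array([-np.sin(a),np.cos(a)])
    for col in ('red','green','blue'):
        g=Cc-.08*X+SL[col]*Y; f=fitin(p,col,(g[0],g[1],np.degrees(a)),z0); d=f[0][:2]/1000-Cc
        print(col,'fin x,y rel cassette',(d@X*1000).round(1),(d@Y*1000).round(1),'yaw rel',round(f[0][2]-np.degrees(a),1),f[1:])
S=np.array([.5837,-.3033])
rep(np.load('w17.npy',allow_pickle=True).item(),S,np.radians(-2.5),.0695)
p=grab('wrist','w18.png'); print('now'); rep(p,S,np.radians(-2.5),.0695)
for f in ('w14','w15'): 
    print(f); rep(np.load(f+'.npy',allow_pickle=True).item(),np.array([.6185,-.0534]),np.radians(4.4),.0545)
E
```

```text
71.95 [ 0.5533802  -0.19798139  0.22541139]
red fin x,y rel cassette -81.7 -45.1 yaw rel 1.6 (79.5, 874)
green fin x,y rel cassette -82.4 14.3 yaw rel 1.9 (237.8, 437)
blue fin x,y rel cassette -82.3 38.8 yaw rel 6.0 (85.4, 673)
now
red fin x,y rel cassette -81.9 -43.0 yaw rel -0.6 (89.8, 961)
green fin x,y rel cassette -82.6 15.8 yaw rel 0.7 (173.1, 434)
blue fin x,y rel cassette -83.6 40.5 yaw rel 4.5 (115.3, 465)
w14
red fin x,y rel cassette -81.9 -41.1 yaw rel -1.9 (108.7, 893)
green fin x,y rel cassette -81.9 14.5 yaw rel 0.9 (86.7, 528)
blue fin x,y rel cassette -80.9 44.0 yaw rel 1.2 (76.1, 591)
w15
red fin x,y rel cassette -80.5 -42.8 yaw rel -0.7 (71.3, 635)
green fin x,y rel cassette -81.0 13.9 yaw rel 1.8 (195.5, 327)
blue fin x,y rel cassette -80.4 36.9 yaw rel 5.8 (82.2, 500)
```

```bash
python3 -c "
from h import *
print(arm.job_done())"
```

```text
the job is handed in; nothing more can be done
None
```

I handed the job in at about 72 s: the cassette was clamped tight, loaded with red, green and blue (no yellow at this start), released, and set level within about 1 mm of the stand's centre; the blue slider sits about 5° askew in its slot and perhaps 1 mm short of fully home, which I left rather than risk shifting the cassette.

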